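Cock the board jig's spring arm, load the board, trip it shut

TASK

Lift the sprung hold-down arm of the board jig by its handle and swing it back until its catch has taken it: feel for the stop, do not heave against it, then let go. Lay the circuit board from the tray flat in the jig's nest, between the locating posts, without dropping it. Then press the red thumb pad, gently, so that the catch lets go and the arm springs down and clamps the board. Leave the parts bin, bottle, jar and screwdriver where they are.

Things in the scene. Friction and masses are not known exactly. Their poses are not given: they have to be found in the camera images.
- jig: the board jig, fixed to the bench: an aluminium base plate 200 mm long (x) by 130 mm wide (y), 12 mm thick, with a wing that widens it by 65 mm on its -y side. Origin on the bench under the plate, which runs from x = -78 to +122 mm; -x is the front (handle end), +x the hinge end. Two hinge cheeks stand 84 mm high at x = +90, y = +-50 mm.
- nest (a point): centre of the nest's flat black support, 20 mm above the bench, on which the board lies; axes as the jig's. Six round 6 mm steel posts with tapered tips stand round it, rise 12 mm above it and leave the board 1.5 mm on each side. The board's 80 mm side goes along the jig's x, either way round.
- hinge (a point): the middle of the arm's hinge axis, which runs along the jig's y; 110 mm behind the nest's centre (jig x) and 70 mm above the bench. The arm's lifting force is 4 to 8 N at the handle, square to the arm; its damper adds about 3 N per 0.15 m/s of the handle.
- handle (a point): the middle of the handle bar at the arm's free end, 170 mm from the hinge: a black sleeve, 14 mm across and 66 mm long, that turns freely on a bar along the jig's y, between the arm's two side rails (12 mm high, at y = +-39 mm). Nothing stands within 40 mm behind it or 30 mm below it. It moves with the arm on an arc about the hinge.
- clamp (a joint): angle of the sprung arm, rad: -0.03 down with the nest empty, 0 level with its two rubber pins on a seated board, 1.57 upright, more = leaning back. The catch takes it at an angle set by a screw, not known beforehand, from 1.59 to 2.18; 0.05 rad (8 mm at the handle) farther is a rubber stop, where the force climbs 1 to 3 N per mm. Let go, it rests back on the catch.
- pad (a point): the middle of the upper face of the red thumb pad, 24 mm (x) by 26 mm (y), on the jig's -y side (82 mm before, 113 mm beside the hinge's middle, 43 mm above the bench; free space all round it and above). It is the trigger of the catch and is pressed straight down.
- trigger (a joint): angle of the catch lever with the thumb pad, rad: 0 = at rest (a spring returns it), 0.32 = fully down, 13 mm at the pad. With the arm on the catch it lets go about 4 to 8 mm down, at some 6 to 10 N; the arm then comes down by itself in about 1.5 s. More than about 20 N would bend it.
- end_stop: the arm's end stop: a rubber buffer, 14 mm across, on a 16 mm pillar behind and beside the hinge, its face 66 mm above the bench, origin under the buffer (z 58 mm). A lug on the arm's hub meets it 0.05 rad past the catch. It must not be loaded by more than about 32 N, which is 9 N at the handle on top of what holds the spring.
- board: the loose circuit board, green, 80 mm (x) by 60 mm (y), 2.4 mm thick, 90 g; the origin is the centre of its underside. In its middle stands a yellow and dark transformer block, 26 mm (x) by 24 mm (y), its top 28 mm above the underside: the place to grip it, across y. Lower parts stand near its two short edges only, up to 13 mm high.
- tray: the low black antistatic tray on which the board lies at first, 130 by 110 mm, floor 3 mm thick, rim 8 mm high, fixed; origin under its middle.
- parts_bin: grey divided parts bin, 120 by 100 mm, 30 mm high, loose; origin under its middle. Leave it alone.
- cleaner: white bottle with a red cap, 52 mm across, 115 mm high, loose; origin under its middle. Leave it alone.
- flux: amber jar with a black lid, 48 mm across, 36 mm high, loose; origin under its middle. Leave it alone.
- driver: screwdriver with a blue handle, 170 mm long along its x, loose; origin under its middle. Leave it alone.
Things that resemble listed ones, but are neither listed nor needed, are in the scene too. Of the things like the board, leave any that is pink; of the rest the larger one is meant.

How it is judged:
By the outcome, as a careful person would: the job done as asked, in the order asked, and still so for the second after the job is handed in, with the robot touching nothing.
It also fails if it takes over 72 s, if anything falls off the work surface, if the arm or the gripper's body presses on something with over 40 N, if the wrist force passes 120 N, or if a joint passes its speed limit or range.

ROBOT

A 6-joint arm with a two-finger parallel gripper is mounted at the origin on the work surface. World frame = base frame: x ahead of the robot, y to its left, z up, the work surface at z = 0. Lengths are in m, angles in degrees, forces in N, time in s.
With the tool pointing down it reaches from about 0.3 to 0.75 m from the base axis. Payload 8.5 kg.
Tool frame: the origin (TCP) lies between the finger pads; the fingertips stand 14 mm ahead of it and the grasp point (between the pads) lies 5 mm behind it; x points along the fingers, z is the direction in which the jaws open and shut, and the axes are right-handed (so a half turn about x gives the same grasp; the last joint's range is limited). The gripper opens to 85 mm and grips with 20 to 120 N. Pads are 22 mm wide; open, the fingers measure 114 mm over their backs; the gripper's body (76 mm by 85 mm) begins 54 mm behind the grasp point. The pads swing forward as they close: fully open they stand 13 mm farther back than shut.
Start: joints at [57.737, 21.807, 74.336, -0, 83.858, -12.336], TCP at [0.187, 0.517, 0.245] pointing down, gripper open.
Joint ranges: [-178.18, 178.18], [-50.72, 133.34], [12.68, 142.11], [-81.47, 261.47], [9.98, 163.14], [-165.26, 165.26]. Speed limits (degrees/s): [136.94, 136.94, 180, 180, 180, 180].

INTERFACE

Orientations are given as a 3x3 rotation matrix whose columns are the frame's x, y, z axes.
In Python, from rig import env gives the robot as it stands.
- The arm moves only by the shell command python3 -m jog 'ROWS' [FORCE]. ROWS is JSON, a list of rows, each a list of 5 numbers: the opening, from -1 (shut) to 1 (fully open), so that 0 is half open, then the shift along the tool's x, y, z in m, then the turn about the tool's x in rad. In form: [[claw, dx, dy, dz, yaw], ...]. A call has 1 to 20 rows; each row is the pose to reach, as a shift and turn from the pose commanded when the call began, along the tool's axes at that moment; what a row does not reach only later rows make up. A row lasts 1/10 s, in which the tool goes at most 50 mm and 8.59 degrees, less where a joint would pass 70% of its speed; a pose out of reach is approached as far as the arm can. A call with a gripper value outside its range is refused whole. The fingers move at their own pace and stop on an object; FORCE is the grip in N (left out, the last holds). Time passes only in rows, so rows that repeat a pose let the fingers close. It gives the time, the measured TCP pose, the force and the opening at its end, in the units of the state.
- env.observe(): the state, without advancing time (a new reading comes with each control period).
- env.get_image(name): name is "scene" or "top" or "wrist"; returns the picture (400x640x3 uint8, red, green, blue); there is no depth.
- env.camera_model(name): a dict with "fx", "fy", "cx", "cy" (pixels), "origin" and "orientation" of the camera in the world. Camera axes: x right, y up, looking along -z (the intrinsics and any distortion apply to the point x, -y, -z); pixel columns grow to the right and rows downward; lengths in m; the calibration is good to about 2 mm. The wrist camera is an equidistant fisheye: a pixel r from the principal point sees the ray r / f radians off the axis. A picture is of the moment at which its call begins: read the wrist's pose just before it. camera_model takes no time and is no camera call; for the wrist camera it gives the pose at the moment of the call.
- env.close_job(): hands the job in, once; it reports no verdict.
The state is a dict: "time_s": time; "q": joint angles; "qvel": joint speeds; "joint_efforts": joint torques, N m; "position": TCP position; "tool_rot": TCP orientation; "ft_force": force on the tool from outside, world axes, zero at the start; "wrist_torque": the same for the moment, N m; "grip_width": finger opening in m.
Only numpy, scipy, OpenCV 4.12 (cv2) and the standard library are available. Lean on these libraries where they do the work, as an engineer would, in place of code of your own. Each camera call takes 0.05 s, during which the arm holds its last target.

## Working session

There is one attempt and no reset: what is moved stays moved. The work goes in short steps, Python scripts to look and compute and a shell command to move; the robot and the scene stay as the last step left them, time stands still between calls to the robot, and variables do not carry over. Pictures are saved under pics/ and viewed, and the job is handed in when it is done.

```bash
ls; mkdir -p pics; python3 - <<'E'
from rig import env
import cv2
for n in ["scene","top","wrist"]:
    m=env.camera_model(n); print(n,m)
    cv2.imwrite(f"pics/{n}0.png",env.get_image(n)[:,:,::-1])
s=env.observe(); print(s)
E
```

```text
pics
scene {'fx': 395.3888385271093, 'fy': 395.3888385271093, 'cx': 315.8284578951836, 'cy': 198.66053790734304, 'origin': array([1.42324806, 0.34659913, 0.74123899]), 'orientation': array([[-0.39134189, -0.54930642,  0.73831834],
       [ 0.92003007, -0.21618864,  0.32681363],
       [-0.01990479,  0.80717094,  0.58998209]])}
top {'fx': 425.82027085542717, 'fy': 425.82027085542717, 'cx': 321.17601404694614, 'cy': 199.3802154610961, 'origin': array([ 0.48236524, -0.03921862,  1.14598226]), 'orientation': array([[-0.00908008,  0.99232916, -0.12328986],
       [-0.99994862, -0.00956638, -0.00335291],
       [-0.00450663,  0.12325309,  0.99236504]])}
wrist {'fx': 309.70691628693146, 'fy': 309.70691628693146, 'cx': 319.57909246263694, 'cy': 195.57511705824754, 'origin': array([0.12171112, 0.5415995 , 0.37381958]), 'orientation': array([[ 3.41040991e-01, -9.03547098e-01, -2.59410262e-01],
       [ 9.40047936e-01,  3.27516931e-01,  9.50922571e-02],
       [-9.59080166e-04, -2.76288439e-01,  9.61074284e-01]])}
{'time_s': 0.15, 'q': array([ 5.77358894e+01,  2.18340964e+01,  7.43715296e+01, -1.20390228e-03,
        8.38570884e+01, -1.23338334e+01]), 'qvel': array([ 0.09723575, -0.01116228, -0.13699997,  0.09409468, -0.03009228,
       -0.05466005]), 'joint_efforts': array([ 2.45993841e-03, -4.48628855e+01, -2.31341064e+01, -2.33260507e-04,
        3.83630715e-03, -1.96609926e-05]), 'position': array([0.18736418, 0.51689324, 0.24485422]), 'tool_rot': array([[-5.66641619e-04, -9.40108836e-01,  3.40873957e-01],
       [-9.36718189e-04,  3.40874361e-01,  9.40108394e-01],
       [-9.99999401e-01,  2.13401706e-04, -1.07377065e-03]]), 'ft_force': array([ 0.59560082, -0.09378188,  0.23301599]), 'wrist_torque': array([-0.01572285, -0.00432887,  0.0056912 ]), 'grip_width': 0.0856236761455472}
```

View pics/scene0.png

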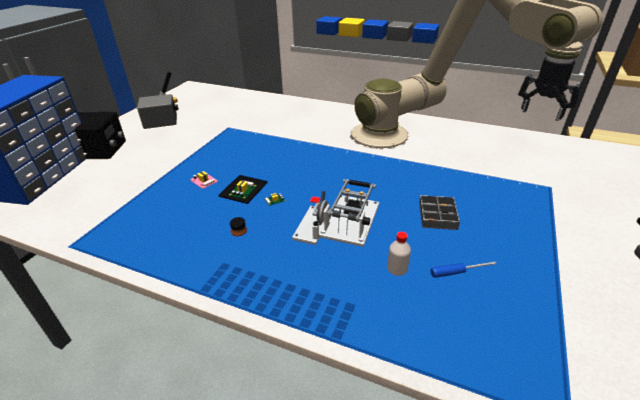

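View pics/top0.png

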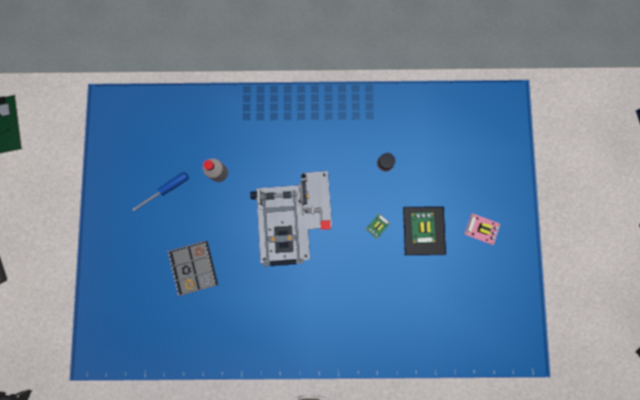

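View pics/wrist0.png

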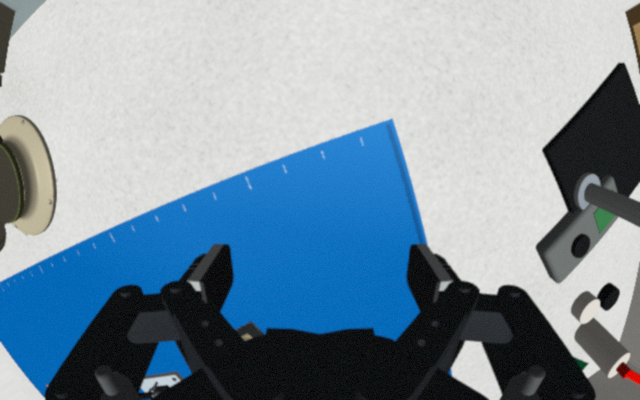

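The top view shows the jig at about (285,225), with its handle toward the robot at (283,263) and the red pad at (325,225). The board is in the tray at (425,230). The small decoy is at (378,226) and the pink one at (482,229).

```bash
cat > h.py <<'E'
import numpy as np, cv2
from rig import env
def ray(m,u,v):
    x=(u-m['cx'])/m['fx']; y=(v-m['cy'])/m['fy']
    d=np.array([x,y,1.])
    d=np.array([d[0],-d[1],-d[2]])
    return np.array(m['origin']),np.array(m['orientation'])@d
def fray(m,u,v):
    a=np.array([u-m['cx'],v-m['cy']]); r=np.hypot(*a); t=r/m['fx']
    d=np.array([a[0]/r*np.sin(t),-a[1]/r*np.sin(t),-np.cos(t)])
    return np.array(m['origin']),np.array(m['orientation'])@d
def onz(od,z):
    o,d=od; return o+d*(z-o[2])/d[2]
def proj(m,p,fish=False):
    c=np.array(m['orientation']).T@(np.array(p)-m['origin']); c=np.array([c[0],-c[1],-c[2]])
    if fish:
        r=np.hypot(c[0],c[1]); t=np.arctan2(r,c[2]); return m['cx']+m['fx']*t*c[0]/r, m['cy']+m['fx']*t*c[1]/r
    return m['cx']+m['fx']*c[0]/c[2], m['cy']+m['fy']*c[1]/c[2]
E
python3 - <<'E'
import cv2
im=cv2.imread("pics/top0.png")
cv2.imwrite("pics/topjig.png",cv2.resize(im[160:280,240:345],None,fx=5,fy=5,interpolation=cv2.INTER_CUBIC))
cv2.imwrite("pics/toptray.png",cv2.resize(im[190:270,360:510],None,fx=5,fy=5,interpolation=cv2.INTER_CUBIC))
im=cv2.imread("pics/scene0.png")
cv2.imwrite("pics/scjig.png",cv2.resize(im[160:260,280:400],None,fx=6,fy=6,interpolation=cv2.INTER_CUBIC))
E
```

```text
(no output)
```

View pics/topjig.png

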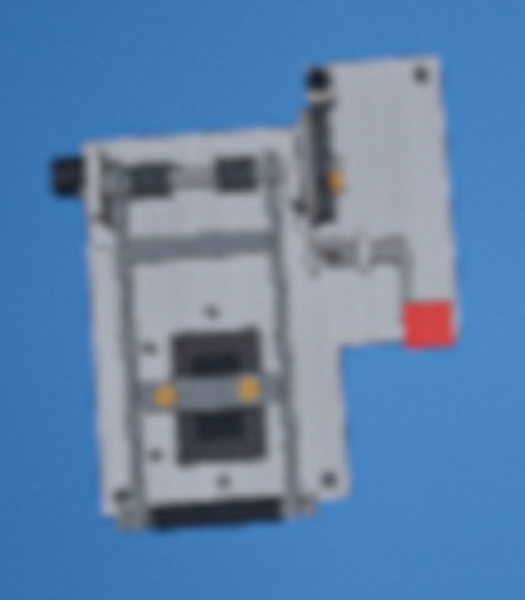

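View pics/toptray.png

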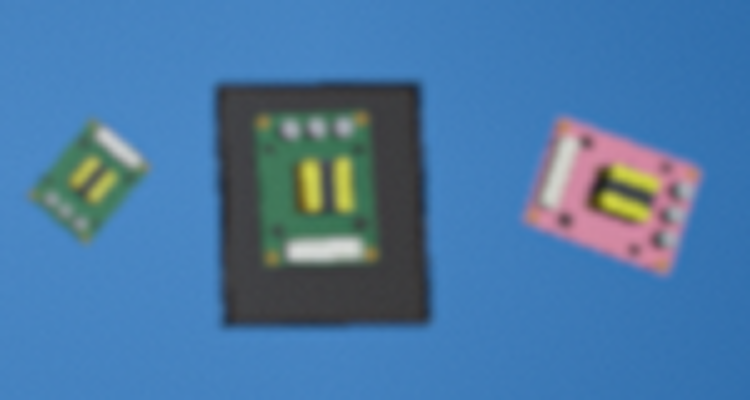

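View pics/scjig.png

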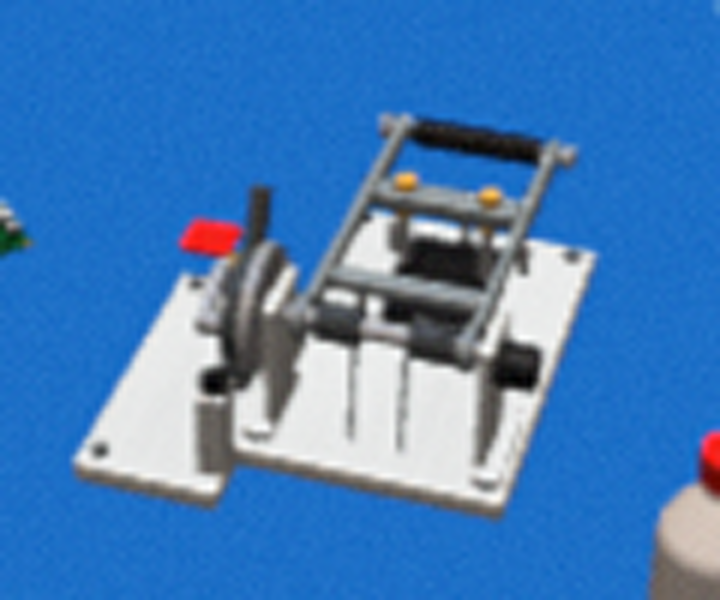

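```bash
python3 - <<'E'
from h import *
from scipy.optimize import least_squares
m=env.camera_model("top"); im=cv2.imread("pics/top0.png"); hsv=cv2.cvtColor(im,cv2.COLOR_BGR2HSV)
T=lambda a,b,ox=240,oy=160:(ox+a/5-.4,oy+b/5-.4)
red=((hsv[...,0]<8)|(hsv[...,0]>172))&(hsv[...,1]>150)
ys,xs=np.nonzero(red[200:250,300:345]); pc=(xs.mean()+300,ys.mean()+200); print("red",pc,len(xs))
pts=[(T(105,517),(-.078,.065,.012)),(T(347,497),(-.078,-.065,.012)),(T(88,145),(.122,.065,.012)),(T(438,60),(.122,-.130,.012)),(pc,(.008,-.113,.043)),(T(217,515),(-.080,0,.065))]
W=[onz(ray(m,*p),q[2])[:2] for p,q in pts]
def f(x):
    c,s=np.cos(x[2]),np.sin(x[2]);return np.concatenate([x[:2]+np.array([c*q[0]-s*q[1],s*q[0]+c*q[1]])-w for (p,q),w in zip(pts,W)])
r=least_squares(f,[.45,0,0],loss='soft_l1',f_scale=.003); print("jig",r.x[:2],np.degrees(r.x[2])); print((r.fun.reshape(-1,2)*1000).round(1))
x=r.x;c,s=np.cos(x[2]),np.sin(x[2]);J=lambda a,b:(x[:2]+[c*a-s*b,s*a+c*b]).round(4)
print("nest",J(-.02,0),"hinge",J(.09,0),"handle",J(-.08,0),"pad",J(.008,-.113))
# check with scene cam
ms=env.camera_model("scene"); i2=cv2.imread("pics/scene0.png");h2=cv2.cvtColor(i2,cv2.COLOR_BGR2HSV)
for n,p in [("pad",(.008,-.113,.043)),("handle",(-.08,0,.065)),("fl",(-.078,.065,.012)),("bl",(.122,.065,.012)),("wing",(.122,-.13,.012))]:
    u,v=proj(ms,[*J(p[0],p[1]),p[2]]); print(n,(round(u,1),round(v,1)),"crop",((u-280)*6,(v-160)*6))
# board
g=(hsv[...,0]>35)&(hsv[...,0]<90)&(hsv[...,1]>60)
sub=im[205:260,400:450].reshape(-1,3)
b=T; C=[T(262,115,360,190),T(367,112,360,190),T(377,260,360,190),T(268,263,360,190)]
B=[onz(ray(m,*p),.0054)[:2] for p in C]; print("boardcorners",np.round(B,4)); B=np.array(B);print("ctr",B.mean(0)); 
for a,bb in [(0,1),(1,2),(2,3),(3,0)]: d=B[bb]-B[a];print(np.linalg.norm(d),np.degrees(np.arctan2(d[1],d[0])))
y=[onz(ray(m,*T(u,v,360,190)),.031)[:2] for u,v in [(304,158),(351,157),(356,212),(309,213)]];print("block",np.round(y,4),np.mean(y,0))
tr=[onz(ray(m,*T(u,v,360,190)),.008)[:2] for u,v in [(217,85),(420,85),(430,323),(223,323)]];print("tray",np.round(tr,4),np.mean(tr,0))
E
```

```text
red (np.float64(324.91379310344826), np.float64(224.3793103448276)) 58
jig [0.53835923 0.0672861 ] 4.314216383446632
[[ -0.1   0.4]
 [  0.4  -1.6]
 [  1.    4.6]
 [-29.   -0.8]
 [  0.8  -0.2]
 [  1.1  -0.5]]
nest [0.5184 0.0658] hinge [0.6281 0.0741] handle [0.4586 0.0613] pad [ 0.5548 -0.0448]
pad (np.float64(313.7), np.float64(199.3)) crop (np.float64(202.23474105770492), np.float64(235.8561638868801))
handle (np.float64(358.0), np.float64(183.6)) crop (np.float64(468.0426924293788), np.float64(141.8989524226996))
fl (np.float64(377.7), np.float64(201.7)) crop (np.float64(586.2051167738854), np.float64(250.4726660960216))
bl (np.float64(362.7), np.float64(244.1)) crop (np.float64(496.3212351744904), np.float64(504.5016824839871))
wing (np.float64(295.1), np.float64(229.9)) crop (np.float64(90.8394471589645), np.float64(419.49906977093394))
boardcorners [[ 0.5859 -0.279 ]
 [ 0.587  -0.3354]
 [ 0.5079 -0.3375]
 [ 0.5068 -0.2794]]
ctr [ 0.54689934 -0.30781651]
0.056418700392589775 -88.90106187866346
0.07919243733406386 -178.52202719346622
0.058064609111996485 91.04314206036102
0.07914211335462921 0.2866305536796882
block [[ 0.5608 -0.2948]
 [ 0.5611 -0.3194]
 [ 0.5323 -0.3209]
 [ 0.532  -0.2963]] [ 0.54655841 -0.30784782]
tray [[ 0.6021 -0.2549]
 [ 0.6011 -0.3638]
 [ 0.4743 -0.3634]
 [ 0.4753 -0.2539]] [ 0.53820783 -0.30898893]
```

```bash
python3 -m jog '[[0,0,-0.03,-0.02,0.1],[0,0,-0.06,-0.05,0.2],[0,0.01,-0.1,-0.08,0.35],[0,0.01,-0.14,-0.11,0.5],[0,0.02,-0.18,-0.15,0.65],[0,0.02,-0.22,-0.18,0.8],[0,0.03,-0.26,-0.21,0.95],[0,0.03,-0.3,-0.245,1.05],[0,0.03,-0.34,-0.28,1.15],[0,0.03,-0.37,-0.305,1.15],[0,0.03,-0.39,-0.325,1.15],[0,0.03,-0.405,-0.334,1.15],[0,0.03,-0.411,-0.336,1.15],[0,0.03,-0.411,-0.336,1.15],[0,0.03,-0.411,-0.336,1.15]]'
python3 - <<'E'
from h import *
m=env.camera_model("wrist");cv2.imwrite("pics/w1.png",env.get_image("wrist")[:,:,::-1])
s=env.observe();print(s['position'],s['tool_rot'].round(4),s['q'].round(1),s['ft_force'],s['grip_width'],m)
E
```

```text
time_s: 1.65
position: [0.4587, 0.0623, 0.2153]
tool_rot: [[-0.0, -0.074, 0.997], [0.0, 0.997, 0.074], [-1.0, 0.0, -0.0]]
ft_force: [-0.3, 0.2, -0.8]
grip_width: 0.0425
[0.45867774 0.06231716 0.21533935] [[-4.000e-04 -7.470e-02  9.972e-01]
 [ 2.000e-04  9.972e-01  7.470e-02]
 [-1.000e+00  2.000e-04 -4.000e-04]] [ -7.   14.7  90.4   0.   74.9 -11.3] [ 0.2737559  -0.23097474  0.33723916] 0.04285821872837024 {'fx': 309.70691628693146, 'fy': 309.70691628693146, 'cx': 319.57909246263694, 'cy': 195.57511705824754, 'origin': array([0.45383587, 0.13290589, 0.34430019]), 'orientation': array([[ 9.97241539e-01, -7.14084012e-02, -2.02522413e-02],
       [ 7.42243826e-02,  9.58543195e-01,  2.75110312e-01],
       [-2.32539416e-04, -2.75854641e-01,  9.61199336e-01]])}
```

View pics/w1.png

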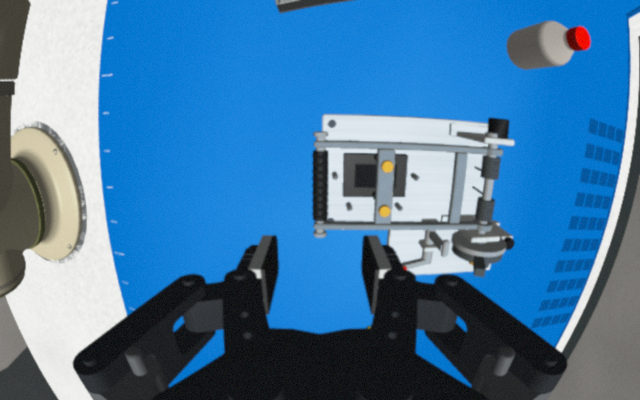

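```bash
python3 - <<'E'
from h import *
im=cv2.imread("pics/w1.png"); cv2.imwrite("pics/w1z.png",cv2.resize(im[100:290,290:530],None,fx=3.3,fy=3.15,interpolation=cv2.INTER_CUBIC))
m=env.camera_model("wrist")
for p,z in [((320.5,186),.065),((320.5,150),.065),((320.5,221),.065),((405,268),.043)]: print(p,onz(fray(m,*p),z).round(4))
E
```

```text
(320.5, 186) [0.4599 0.0623 0.065 ]
(320.5, 150) [0.4573 0.0959 0.065 ]
(320.5, 221) [0.4625 0.0276 0.065 ]
(405, 268) [ 0.5636 -0.0317  0.043 ]
```

View pics/w1z.png

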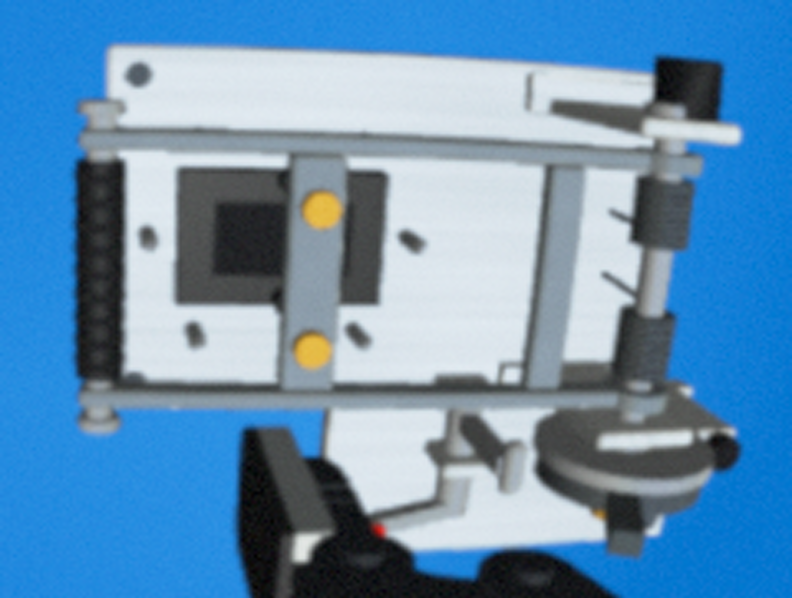

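```bash
python3 -m jog '[[0,0.02,0,0,0],[0,0.05,0,0.001,0],[0,0.08,0,0.001,0],[0,0.11,0,0.001,0],[0,0.135,0,0.001,0],[0,0.148,0,0.001,0],[0,0.155,0,0.001,0],[0,0.155,0,0.001,0],[-0.9,0.155,0,0.001,0],[-0.9,0.155,0,0.001,0],[-0.9,0.155,0,0.001,0],[-0.9,0.155,0,0.001,0]]' 40
python3 - <<'E'
from h import *
cv2.imwrite("pics/w2.png",env.get_image("wrist")[:,:,::-1])
s=env.observe();print(s['time_s'],s['position'],s['ft_force'],s['grip_width'])
E
```

```text
time_s: 2.9
position: [0.4592, 0.0613, 0.0609]
tool_rot: [[-0.002, -0.073, 0.997], [-0.0, 0.997, 0.073], [-1.0, 0.0, -0.002]]
ft_force: [-5.9, -1.1, 5.7]
grip_width: 0.0125
2.95 [0.45916273 0.06126387 0.06091362] [-5.10728921 -0.66182864  4.86261248] 0.01232400347621883
```

View pics/w2.png

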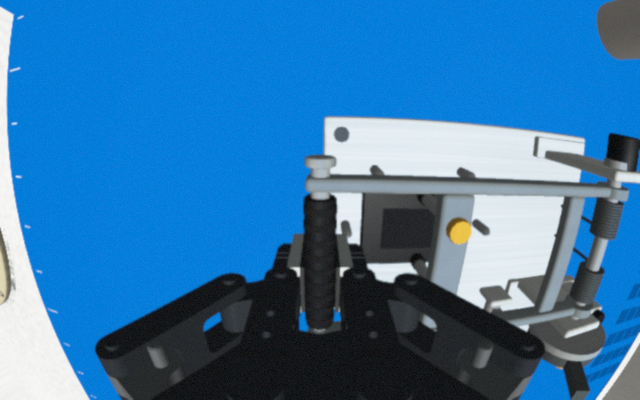

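```bash
python3 -c "
import numpy as np
for t in [-.01,.03,.08,.14,.2,.27,.34,.41,.48,.55,.62,.69,.76,.83,.9,.97,1.04,1.1,1.15,1.18]: print(t,(-.17*(np.sin(t)+.03)).round(4),(.17*(1-np.cos(t))).round(4))"
```

```text
-0.01 -0.0034 0.0
0.03 -0.0102 0.0001
0.08 -0.0187 0.0005
0.14 -0.0288 0.0017
0.2 -0.0389 0.0034
0.27 -0.0504 0.0062
0.34 -0.0618 0.0097
0.41 -0.0729 0.0141
0.48 -0.0836 0.0192
0.55 -0.094 0.0251
0.62 -0.1039 0.0316
0.69 -0.1133 0.0389
0.76 -0.1222 0.0468
0.83 -0.1305 0.0553
0.9 -0.1383 0.0643
0.97 -0.1453 0.0739
1.04 -0.1517 0.0839
1.1 -0.1566 0.0929
1.15 -0.1603 0.1006
1.18 -0.1623 0.1052
```

```bash
python3 -m jog '[[-0.9,-0.003,0,0,0],[-0.9,-0.010,0,0,0],[-0.9,-0.019,0,0.0005,0],[-0.9,-0.029,0,0.0015,0],[-0.9,-0.039,0,0.0035,0],[-0.9,-0.050,0,0.006,0],[-0.9,-0.062,0,0.0097,0],[-0.9,-0.073,0,0.014,0],[-0.9,-0.079,0,0.017,0],[-0.9,-0.0836,0,0.0192,0],[-0.9,-0.0836,0,0.0192,0],[-0.9,-0.0836,0,0.0192,0]]' 40
```

```text
time_s: 4.15
position: [0.4782, 0.0626, 0.1445]
tool_rot: [[-0.003, -0.073, 0.997], [-0.0, 0.997, 0.073], [-1.0, -0.0, -0.003]]
ft_force: [-8.4, -1.5, -2.2]
grip_width: 0.0124
```

```bash
python3 -c "
import numpy as np
r=.0015
f=lambda t,R:np.array([-R*np.sin(t),-R*np.cos(t)])
for t in [.51,.56,.62,.69,.76,.83,.9,.97,1.04,1.1,1.16,1.22,1.28,1.33,1.37,1.4]: print(t,(f(t,.1715)-f(.48,.17)).round(4))"
```

```text
0.51 [-0.0052  0.0011]
0.56 [-0.0126  0.0055]
0.62 [-0.0211  0.0112]
0.69 [-0.0307  0.0185]
0.76 [-0.0396  0.0265]
0.83 [-0.0481  0.035 ]
0.9 [-0.0558  0.0442]
0.97 [-0.063   0.0538]
1.04 [-0.0694  0.064 ]
1.1 [-0.0743  0.073 ]
1.16 [-0.0787  0.0823]
1.22 [-0.0826  0.0919]
1.28 [-0.0858  0.1016]
1.33 [-0.088   0.1099]
1.37 [-0.0896  0.1166]
1.4 [-0.0905  0.1216]
```

```bash
python3 -m jog '[[-0.9,-0.005,0,0.001,0],[-0.9,-0.0126,0,0.0055,0],[-0.9,-0.021,0,0.011,0],[-0.9,-0.0307,0,0.0185,0],[-0.9,-0.0396,0,0.0265,0],[-0.9,-0.048,0,0.035,0],[-0.9,-0.0558,0,0.044,0],[-0.9,-0.063,0,0.054,0],[-0.9,-0.0694,0,0.064,0],[-0.9,-0.0743,0,0.073,0],[-0.9,-0.0787,0,0.0823,0],[-0.9,-0.0826,0,0.092,0],[-0.9,-0.0858,0,0.1016,0],[-0.9,-0.088,0,0.110,0],[-0.9,-0.0896,0,0.1166,0],[-0.9,-0.0905,0,0.1216,0],[-0.9,-0.0905,0,0.1216,0],[-0.9,-0.0905,0,0.1216,0]]' 40
```

```text
time_s: 5.95
position: [0.6001, 0.0709, 0.2339]
tool_rot: [[-0.004, -0.073, 0.997], [-0.001, 0.997, 0.073], [-1.0, -0.001, -0.004]]
ft_force: [-3.8, -3.6, -10.8]
grip_width: 0.0124
```

```bash
python3 -m jog '[[-0.9,0.001,0,0,0],[-0.9,0.002,0,0,0],[-0.9,0.002,0,0,0]]' 40
```

```text
time_s: 6.25
position: [0.6004, 0.0709, 0.2338]
tool_rot: [[-0.001, -0.073, 0.997], [-0.001, 0.997, 0.073], [-1.0, -0.001, -0.001]]
ft_force: [-5.2, -3.4, -1.8]
grip_width: 0.0126
```

```bash
python3 -m jog '[[-0.9,-0.0008,0,0.006,0],[-0.9,-0.0015,0,0.013,0],[-0.9,-0.002,0,0.019,0],[-0.9,-0.0024,0,0.024,0],[-0.9,-0.0024,0,0.0254,0],[-0.9,-0.0024,0,0.0254,0]]' 40
python3 -c "
import numpy as np
f=lambda t,R:np.array([-R*np.sin(t),-R*np.cos(t)])
for t in np.arange(1.57,2.25,.015): print(t.round(3),((f(t,.17)-f(1.55,.17))*1000).round(1))"
```

```text
time_s: 6.85
position: [0.6258, 0.0727, 0.2362]
tool_rot: [[-0.001, -0.072, 0.997], [-0.001, 0.997, 0.072], [-1.0, -0.001, -0.001]]
ft_force: [-6.3, -4.5, -1.5]
grip_width: 0.0124
1.57 [-0.   3.4]
1.585 [-0.   5.9]
1.6 [0.  8.5]
1.615 [ 0.1 11. ]
1.63 [ 0.3 13.6]
1.645 [ 0.4 16.1]
1.66 [ 0.6 18.7]
1.675 [ 0.9 21.2]
1.69 [ 1.2 23.8]
1.705 [ 1.5 26.3]
1.72 [ 1.9 28.8]
1.735 [ 2.2 31.3]
1.75 [ 2.7 33.8]
1.765 [ 3.2 36.3]
1.78 [ 3.7 38.8]
1.795 [ 4.2 41.3]
1.81 [ 4.8 43.8]
1.825 [ 5.4 46.3]
1.84 [ 6.1 48.7]
1.855 [ 6.8 51.2]
1.87 [ 7.5 53.6]
1.885 [ 8.3 56.1]
1.9 [ 9.1 58.5]
1.915 [ 9.9 60.9]
1.93 [10.8 63.3]
1.945 [11.7 65.7]
1.96 [12.7 68. ]
1.975 [13.7 70.4]
1.99 [14.7 72.7]
2.005 [15.7 75.1]
2.02 [16.8 77.4]
2.035 [18.  79.6]
2.05 [19.1 81.9]
2.065 [20.3 84.2]
2.08 [21.5 86.4]
2.095 [22.8 88.6]
2.11 [24.1 90.8]
2.125 [25.4 93. ]
2.14 [26.8 95.2]
2.155 [28.2 97.3]
2.17 [29.6 99.4]
2.185 [ 31.  101.5]
2.2 [ 32.5 103.6]
2.215 [ 34.  105.6]
2.23 [ 35.6 107.7]
2.245 [ 37.2 109.7]
```

```bash
cat > guard.py <<'E'
import sys,numpy as np
from rig import env
s=env.observe();f=s['ft_force'];p=s['position']
t=float(sys.argv[1]); a=np.radians(4.3)
fx=f[0]*np.cos(a)+f[1]*np.sin(a)
ft=fx*np.sin(t)+f[2]*np.cos(t); fr=-fx*np.cos(t)+f[2]*np.sin(t)
print(s['time_s'].__round__(2),t,p.round(4),"tan %.1f rad %.1f lat %.1f"%(ft,fr,-f[0]*np.sin(a)+f[1]*np.cos(a)),flush=True)
sys.exit(1 if ft<float(sys.argv[2]) else 0)
E
python3 -m jog '[[-0.9,0,-0.0005,0.0034,0],[-0.9,0,-0.0005,0.0065,0],[-0.9,0,-0.0005,0.0085,0],[-0.9,0,-0.0005,0.0085,0]]' >/dev/null; python3 guard.py 1.6 -8 && 
python3 -m jog '[[-0.9,0.0001,0,0.0025,0],[-0.9,0.0001,0,0.0025,0]]' >/dev/null; python3 guard.py 1.615 -8 &&
python3 -m jog '[[-0.9,0.0002,0,0.0026,0],[-0.9,0.0002,0,0.0026,0]]' >/dev/null; python3 guard.py 1.63 -8
```

```text
7.25 1.6 [0.6342 0.0732 0.2361] tan -7.2 rad -3.2 lat -2.4
7.45 1.615 [0.6367 0.0734 0.236 ] tan -6.6 rad -1.6 lat -1.9
7.65 1.63 [0.6393 0.0735 0.2359] tan -6.5 rad -2.6 lat -2.1
```

```bash
set -e
python3 -m jog '[[-0.9,0.0001,0,0.0025,0],[-0.9,0.0001,0,0.0025,0]]' >/dev/null; python3 guard.py 1.645 -8.5
python3 -m jog '[[-0.9,0.0002,0,0.0026,0],[-0.9,0.0002,0,0.0026,0]]' >/dev/null; python3 guard.py 1.66 -8.5
python3 -m jog '[[-0.9,0.0003,0,0.0025,0],[-0.9,0.0003,0,0.0025,0]]' >/dev/null; python3 guard.py 1.675 -8.5
python3 -m jog '[[-0.9,0.0003,0,0.0026,0],[-0.9,0.0003,0,0.0026,0]]' >/dev/null; python3 guard.py 1.69 -8.5
python3 -m jog '[[-0.9,0.0003,0,0.0025,0],[-0.9,0.0003,0,0.0025,0]]' >/dev/null; python3 guard.py 1.705 -8.5
python3 -m jog '[[-0.9,0.0004,0,0.0025,0],[-0.9,0.0004,0,0.0025,0]]' >/dev/null; python3 guard.py 1.72 -8.5
python3 -m jog '[[-0.9,0.0004,0,0.0025,0],[-0.9,0.0004,0,0.0025,0]]' >/dev/null; python3 guard.py 1.735 -8.5
python3 -m jog '[[-0.9,0.0005,0,0.0025,0],[-0.9,0.0005,0,0.0025,0]]' >/dev/null; python3 guard.py 1.75 -8.5
```

```text
7.85 1.645 [0.6418 0.0737 0.2357] tan -6.4 rad -1.8 lat -2.8
8.05 1.66 [0.6444 0.0739 0.2354] tan -6.2 rad -2.2 lat -1.4
8.25 1.675 [0.647  0.074  0.2352] tan -6.1 rad -2.3 lat -1.4
8.45 1.69 [0.6495 0.0742 0.2349] tan -5.4 rad -1.9 lat -3.3
8.65 1.705 [0.652  0.0744 0.2346] tan -5.6 rad -2.6 lat -2.4
8.85 1.72 [0.6545 0.0746 0.2342] tan -5.8 rad -2.5 lat -2.0
9.05 1.735 [0.657  0.0747 0.2338] tan -5.7 rad -2.7 lat -2.6
9.25 1.75 [0.6595 0.0749 0.2333] tan -5.3 rad -2.3 lat -1.9
```

```bash
set -e
python3 -m jog '[[-0.9,0.0005,0,0.0025,0],[-0.9,0.0005,0,0.0025,0]]' >/dev/null; python3 guard.py 1.765 -7.8
python3 -m jog '[[-0.9,0.0005,0,0.0025,0],[-0.9,0.0005,0,0.0025,0]]' >/dev/null; python3 guard.py 1.78 -7.8
python3 -m jog '[[-0.9,0.0005,0,0.0025,0],[-0.9,0.0005,0,0.0025,0]]' >/dev/null; python3 guard.py 1.795 -7.8
python3 -m jog '[[-0.9,0.0006,0,0.0025,0],[-0.9,0.0006,0,0.0025,0]]' >/dev/null; python3 guard.py 1.81 -7.8
python3 -m jog '[[-0.9,0.0006,0,0.0025,0],[-0.9,0.0006,0,0.0025,0]]' >/dev/null; python3 guard.py 1.825 -7.8
python3 -m jog '[[-0.9,0.0007,0,0.0024,0],[-0.9,0.0007,0,0.0024,0]]' >/dev/null; python3 guard.py 1.84 -7.8
python3 -m jog '[[-0.9,0.0007,0,0.0025,0],[-0.9,0.0007,0,0.0025,0]]' >/dev/null; python3 guard.py 1.855 -7.8
python3 -m jog '[[-0.9,0.0007,0,0.0024,0],[-0.9,0.0007,0,0.0024,0]]' >/dev/null; python3 guard.py 1.87 -7.8
python3 -m jog '[[-0.9,0.0008,0,0.0025,0],[-0.9,0.0008,0,0.0025,0]]' >/dev/null; python3 guard.py 1.885 -7.8
python3 -m jog '[[-0.9,0.0008,0,0.0024,0],[-0.9,0.0008,0,0.0024,0]]' >/dev/null; python3 guard.py 1.9 -7.8
python3 -m jog '[[-0.9,0.0008,0,0.0024,0],[-0.9,0.0008,0,0.0024,0]]' >/dev/null; python3 guard.py 1.915 -7.8
```

```text
9.45 1.765 [0.662  0.0751 0.2329] tan -5.3 rad -3.4 lat -2.7
9.65 1.78 [0.6645 0.0753 0.2324] tan -6.1 rad -2.7 lat -2.5
9.85 1.795 [0.667  0.0754 0.2318] tan -5.6 rad -3.3 lat -2.4
10.05 1.81 [0.6695 0.0756 0.2312] tan -5.8 rad -3.0 lat -2.1
10.25 1.825 [0.6719 0.0758 0.2306] tan -5.7 rad -4.0 lat -2.8
10.45 1.84 [0.6744 0.076  0.2299] tan -5.8 rad -3.9 lat -3.2
10.65 1.855 [0.6769 0.0761 0.2292] tan -6.7 rad -4.4 lat -2.1
10.85 1.87 [0.6793 0.0763 0.2285] tan -4.7 rad -3.8 lat -3.1
11.05 1.885 [0.6818 0.0764 0.2277] tan -4.4 rad -2.9 lat -2.5
11.25 1.9 [0.6841 0.0766 0.2269] tan -6.8 rad -3.5 lat -3.1
11.45 1.915 [0.6864 0.0767 0.2261] tan -5.9 rad -4.1 lat -3.5
```

```bash
set -e
python3 -m jog '[[-0.9,0.0005,0,0.0014,0],[-0.9,0.0005,0,0.0014,0]]' >/dev/null; python3 guard.py 1.924 -7.6
python3 -m jog '[[-0.9,0.0005,0,0.0014,0],[-0.9,0.0005,0,0.0014,0]]' >/dev/null; python3 guard.py 1.933 -7.6
python3 -m jog '[[-0.9,0.0006,0,0.0014,0],[-0.9,0.0006,0,0.0014,0]]' >/dev/null; python3 guard.py 1.942 -7.6
```

```text
11.65 1.924 [0.6877 0.0769 0.2256] tan -6.0 rad -4.6 lat -3.2
11.85 1.933 [0.6891 0.0769 0.2251] tan -6.2 rad -4.7 lat -2.3
12.05 1.942 [0.6905 0.077  0.2245] tan -6.8 rad -3.4 lat -3.9
```

```bash
set -e
python3 -m jog '[[-0.9,0.0006,0,0.0014,0],[-0.9,0.0006,0,0.0014,0],[-0.9,0.0006,0,0.0014,0]]' >/dev/null; python3 guard.py 1.951 -7.8
python3 -m jog '[[-0.9,0.0006,0,0.0014,0],[-0.9,0.0006,0,0.0014,0],[-0.9,0.0006,0,0.0014,0]]' >/dev/null; python3 guard.py 1.96 -7.8
python3 -m jog '[[-0.9,0.0006,0,0.0014,0],[-0.9,0.0006,0,0.0014,0],[-0.9,0.0006,0,0.0014,0]]' >/dev/null; python3 guard.py 1.969 -7.8
python3 -m jog '[[-0.9,0.0006,0,0.0014,0],[-0.9,0.0006,0,0.0014,0],[-0.9,0.0006,0,0.0014,0]]' >/dev/null; python3 guard.py 1.978 -7.8
python3 -m jog '[[-0.9,0.0006,0,0.0014,0],[-0.9,0.0006,0,0.0014,0],[-0.9,0.0006,0,0.0014,0]]' >/dev/null; python3 guard.py 1.987 -7.8
python3 -m jog '[[-0.9,0.0006,0,0.0014,0],[-0.9,0.0006,0,0.0014,0],[-0.9,0.0006,0,0.0014,0]]' >/dev/null; python3 guard.py 1.996 -7.8
```

```text
12.35 1.951 [0.6919 0.0771 0.224 ] tan -5.8 rad -4.7 lat -2.7
12.65 1.96 [0.6931 0.0772 0.2235] tan -8.0 rad -3.7 lat -2.3
```

```bash

python3 -m jog '[[-0.9,0.0003,0,0.0007,0],[-0.9,0.0003,0,0.0007,0],[-0.9,0.0003,0,0.0007,0]]' >/dev/null; python3 guard.py 1.965 -7.8
python3 -c "
from h import *
for n in ['scene','top']: cv2.imwrite(f'pics/{n}3.png',env.get_image(n)[:,:,::-1])"; python3 guard.py 1.965 -7.8
```

```text
12.95 1.965 [0.6937 0.0773 0.2232] tan -7.8 rad -3.9 lat -3.3
13.05 1.965 [0.6937 0.0773 0.2232] tan -8.2 rad -3.8 lat -2.9
```

```bash
python3 -c "
import cv2
im=cv2.imread('pics/scene3.png'); cv2.imwrite('pics/scene3z.png',cv2.resize(im[120:260,280:400],None,fx=4.2,fy=4.2,interpolation=cv2.INTER_CUBIC))"
```

```text
(no output)
```

View pics/scene3z.png

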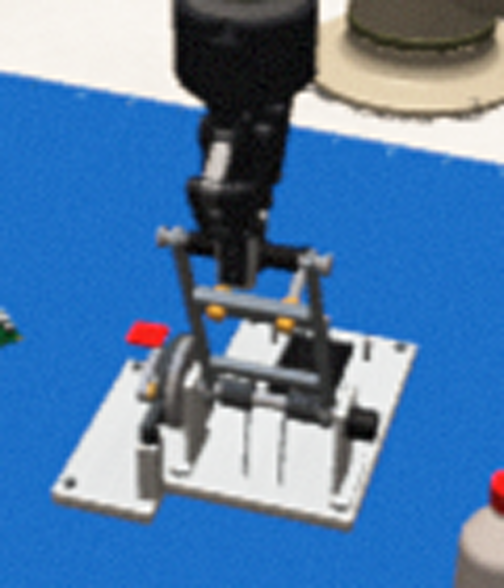

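```bash

python3 -m jog '[[-0.9,-0.0006,0,-0.0014,0],[-0.9,-0.0012,0,-0.0029,0],[-0.9,-0.0016,0,-0.004,0],[-0.9,-0.0016,0,-0.004,0]]' >/dev/null; python3 guard.py 1.942 -7.8
python3 -m jog '[[-0.9,-0.0005,0,-0.0015,0],[-0.9,-0.001,0,-0.0025,0],[-0.9,-0.001,0,-0.0025,0]]' >/dev/null; python3 guard.py 1.926 -7.8
python3 -m jog '[[-0.9,-0.0003,0,-0.001,0],[-0.9,-0.0007,0,-0.0018,0],[-0.9,-0.0007,0,-0.0018,0]]' >/dev/null; python3 guard.py 1.915 -7.8

```

```text
13.45 1.942 [0.6898 0.077  0.2247] tan -6.1 rad -3.8 lat -3.0
13.75 1.926 [0.6873 0.0768 0.2257] tan -6.6 rad -4.2 lat -1.7
14.05 1.915 [0.6856 0.0767 0.2263] tan -5.3 rad -3.9 lat -2.3
```

```bash

python3 -m jog '[[-0.9,-0.0003,0,-0.001,0],[-0.9,-0.0006,0,-0.0019,0],[-0.9,-0.0006,0,-0.0019,0]]' >/dev/null; python3 guard.py 1.903 -7.8

```

```text
14.35 1.903 [0.6837 0.0765 0.227 ] tan -7.4 rad -4.3 lat -3.7
```

```bash

python3 -m jog '[[-0.9,0.001,0,0.003,0],[-0.9,0.0025,0,0.006,0],[-0.9,0.0036,0,0.0088,0],[-0.9,0.0036,0,0.0088,0],[-0.9,0.0036,0,0.0088,0]]' >/dev/null; python3 guard.py 1.955 -7.8
python3 -m jog '[[-0.9,0.0006,0,0.0014,0],[-0.9,0.0006,0,0.0014,0],[-0.9,0.0006,0,0.0014,0]]' >/dev/null; python3 guard.py 1.965 -7.8
python3 -m jog '[[-0.9,0.0006,0,0.0014,0],[-0.9,0.0006,0,0.0014,0],[-0.9,0.0006,0,0.0014,0]]' >/dev/null; python3 guard.py 1.974 -7.8
```

```text
14.85 1.955 [0.6926 0.0772 0.2237] tan -7.3 rad -2.6 lat -2.5
15.15 1.965 [0.6938 0.0772 0.2232] tan -8.4 rad -3.2 lat -2.7
15.45 1.974 [0.6951 0.0774 0.2227] tan -9.5 rad -2.7 lat -2.7
```

```bash

python3 -m jog '[[-0.9,0.0006,0,0.0014,0],[-0.9,0.0006,0,0.0014,0],[-0.9,0.0006,0,0.0014,0]]' >/dev/null; python3 guard.py 1.983 -7.8
python3 -c "
from h import *
cv2.imwrite('pics/w4.png',env.get_image('wrist')[:,:,::-1])
im=env.get_image('scene')[:,:,::-1]; cv2.imwrite('pics/scene4z.png',cv2.resize(im[190:250,290:340],None,fx=10,fy=10,interpolation=cv2.INTER_CUBIC))"; python3 guard.py 1.983 -7.8
```

```text
15.75 1.983 [0.6963 0.0774 0.2221] tan -11.4 rad -2.9 lat -2.5
15.85 1.983 [0.6963 0.0775 0.2221] tan -11.2 rad -2.5 lat -3.2
```

View pics/scene4z.png

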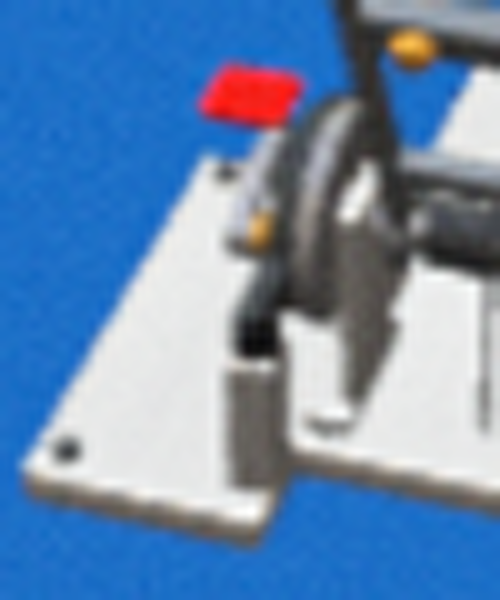

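View pics/w4.png

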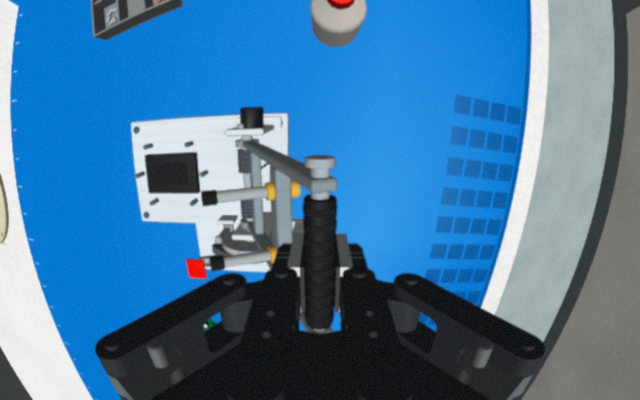

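```bash

python3 -m jog '[[-0.9,-0.001,0,-0.0024,0],[-0.9,-0.002,0,-0.0048,0],[-0.9,-0.0038,0,-0.009,0],[-0.9,-0.0038,0,-0.009,0]]' >/dev/null; python3 guard.py 1.925 -7.8
python3 -m jog '[[-0.9,-0.0008,0,-0.002,0],[-0.9,-0.0008,0,-0.002,0],[-0.9,-0.0008,0,-0.002,0]]' >/dev/null; python3 guard.py 1.913 -7.8
python3 -m jog '[[-0.9,-0.0008,0,-0.002,0],[-0.9,-0.0008,0,-0.002,0],[-0.9,-0.0008,0,-0.002,0]]' >/dev/null; python3 guard.py 1.9 -7.8

```

```text
16.25 1.925 [0.6874 0.0768 0.2256] tan -6.5 rad -3.9 lat -2.7
16.55 1.913 [0.6857 0.0767 0.2263] tan -6.9 rad -3.7 lat -2.6
16.85 1.9 [0.6837 0.0765 0.227 ] tan -5.5 rad -3.7 lat -2.5
```

```bash

python3 -m jog '[[-0.9,-0.0007,0,-0.002,0],[-0.9,-0.0007,0,-0.002,0],[-0.9,-0.0007,0,-0.002,0]]' >/dev/null; python3 guard.py 1.888 -7.8
python3 -m jog '[[-0.9,-0.0007,0,-0.002,0],[-0.9,-0.0007,0,-0.002,0],[-0.9,-0.0007,0,-0.002,0]]' >/dev/null; python3 guard.py 1.875 -7.8
python3 -m jog '[[-0.9,-0.0007,0,-0.002,0],[-0.9,-0.0007,0,-0.002,0],[-0.9,-0.0007,0,-0.002,0]]' >/dev/null; python3 guard.py 1.862 -7.8

```

```text
17.15 1.888 [0.6819 0.0764 0.2277] tan -6.1 rad -4.0 lat -2.4
17.45 1.875 [0.6801 0.0763 0.2283] tan -4.0 rad -3.7 lat -2.4
17.75 1.862 [0.6786 0.0763 0.2287] tan -3.3 rad -1.0 lat -3.6
```

```bash

python3 -m jog '[[-0.9,-0.0007,0,-0.002,0],[-0.9,-0.0007,0,-0.002,0],[-0.9,-0.0007,0,-0.002,0]]' >/dev/null; python3 guard.py 1.85 -7.8

```

```text
18.05 1.85 [0.6768 0.0762 0.2292] tan -0.5 rad 2.0 lat -3.8
```

```bash

python3 -m jog '[[-0.7,0,0,0,0],[-0.5,0,0,0,0],[-0.3,0,0,0,0],[-0.1,0,0,0,0],[-0.1,0,0,0,0]]'
python3 -c "
from h import *
im=env.get_image('scene')[:,:,::-1]; cv2.imwrite('pics/scene5z.png',cv2.resize(im[120:260,280:400],None,fx=4.2,fy=4.2,interpolation=cv2.INTER_CUBIC))
cv2.imwrite('pics/w5.png',env.get_image('wrist')[:,:,::-1])"
```

```text
time_s: 18.55
position: [0.6763, 0.0769, 0.2282]
tool_rot: [[-0.0, -0.073, 0.997], [0.0, 0.997, 0.073], [-1.0, 0.0, -0.0]]
ft_force: [0.9, -0.7, 0.6]
grip_width: 0.0382
```

View pics/scene5z.png

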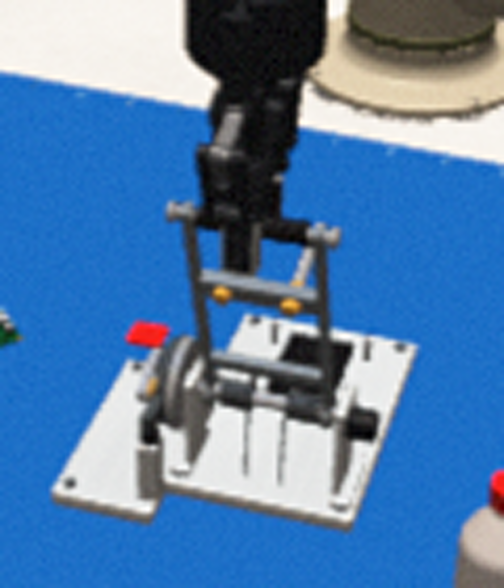

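View pics/w5.png

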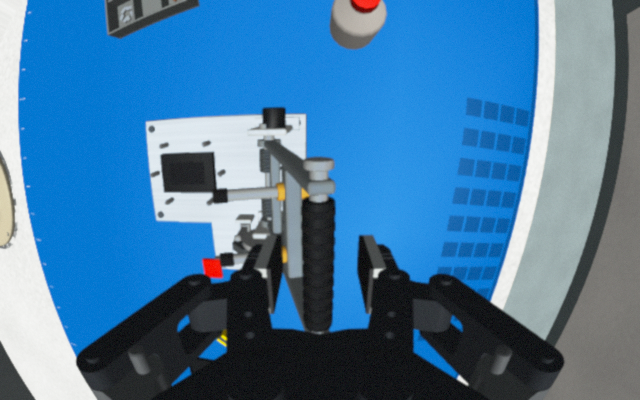

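```bash

python3 -m jog '[[-0.1,-0.015,0,0,0],[-0.1,-0.035,0,0,0],[-0.1,-0.055,0,0,0],[-0.1,-0.06,0,0,0],[0,-0.06,-0.03,-0.012,-0.15],[0,-0.06,-0.06,-0.025,-0.3],[0,-0.06,-0.1,-0.042,-0.45],[0,-0.06,-0.14,-0.06,-0.6],[0,-0.05,-0.18,-0.078,-0.75],[0,-0.04,-0.22,-0.095,-0.9],[0,-0.03,-0.26,-0.11,-1.05],[0,-0.02,-0.3,-0.125,-1.2],[0,-0.01,-0.335,-0.14,-1.35],[0,0.01,-0.36,-0.15,-1.5],[0,0.03,-0.374,-0.157,-1.518],[0,0.05,-0.374,-0.157,-1.518],[0,0.06,-0.374,-0.157,-1.518],[0,0.06,-0.374,-0.157,-1.518],[0,0.06,-0.374,-0.157,-1.518]]'
python3 - <<'E'
from h import *
m=env.camera_model("wrist");cv2.imwrite("pics/w6.png",env.get_image("wrist")[:,:,::-1])
s=env.observe();print(s['position'],s['tool_rot'].round(4),s['q'].round(1),m)
im=env.get_image('scene')[:,:,::-1]; cv2.imwrite('pics/scene6z.png',im)
E
```

```text
time_s: 20.55
position: [0.5475, -0.3077, 0.169]
tool_rot: [[0.001, -1.0, -0.021], [-0.001, -0.021, 1.0], [-1.0, -0.001, -0.001]]
ft_force: [-0.9, 1.1, 0.0]
grip_width: 0.043
[ 0.54759634 -0.30779955  0.16943208] [[ 0.0013 -0.9998 -0.0209]
 [-0.0011 -0.0209  0.9998]
 [-1.     -0.0013 -0.0011]] [ -40.1   32.9   68.1    0.    78.9 -131.3] {'fx': 309.70691628693146, 'fy': 309.70691628693146, 'cx': 319.57909246263694, 'cy': 195.57511705824754, 'origin': array([ 0.47749682, -0.30842818,  0.29801043]), 'orientation': array([[-2.05918786e-02, -9.60579536e-01, -2.77241644e-01],
       [ 9.99787923e-01, -1.98649832e-02, -5.43069645e-03],
       [-2.90784721e-04, -2.77294676e-01,  9.60784876e-01]])}
```

View pics/w6.png

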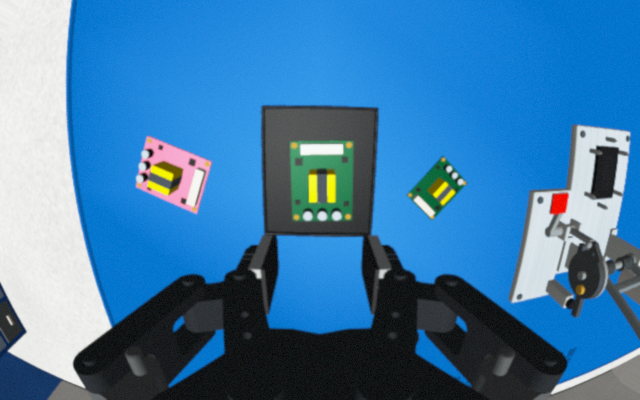

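View pics/scene6z.png

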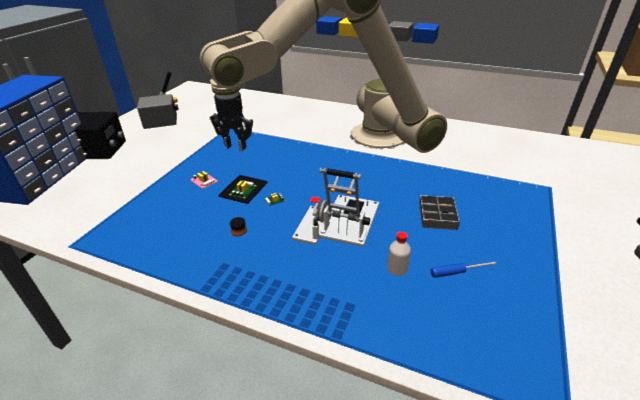

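```bash
python3 - <<'E'
from h import *
im=cv2.imread("pics/w6.png")
m=env.camera_model("wrist");mt=env.camera_model("top")
h=cv2.cvtColor(im,cv2.COLOR_BGR2HSV)
def fit(mask,off,z,rayf,mm,):
    mask=cv2.morphologyEx(mask.astype(np.uint8),cv2.MORPH_CLOSE,np.ones((9,9)))
    c=max(cv2.findContours(mask,cv2.RETR_EXTERNAL,cv2.CHAIN_APPROX_NONE)[0],key=cv2.contourArea)[:,0]+off
    P=np.array([onz(rayf(mm,u,v),z)[:2] for u,v in c],np.float32)
    r=cv2.minAreaRect(P*1000);return r
g=(h[...,0]>40)&(h[...,0]<90)&(h[...,1]>90)|(h[...,2]>150)&(h[...,1]<60)|(h[...,0]<35)&(h[...,1]>100)
print("board wrist",fit(g[130:232,280:370],[280,130],.0054,fray,m))
y=(h[...,0]>20)&(h[...,0]<35)&(h[...,1]>150)&(h[...,2]>120)
print("block",fit(y[165:207,300:345],[300,165],.031,fray,m))
it=cv2.imread("pics/top0.png");ht=cv2.cvtColor(it,cv2.COLOR_BGR2HSV)
cv2.imwrite("pics/w6z.png",cv2.resize(im[100:240,250:390],None,fx=4,fy=4,interpolation=cv2.INTER_CUBIC))
E
```

```text
board wrist ((548.3412475585938, -305.37371826171875), (81.36174011230469, 60.878299713134766), 1.8435063362121582)
block ((549.2742919921875, -297.01873779296875), (30.609561920166016, 7.239562511444092), 1.5752509832382202)
```

View pics/w6z.png

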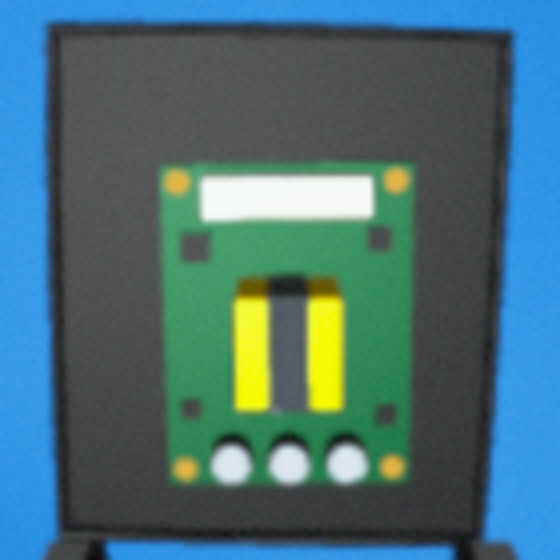

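```bash

python3 -m jog '[[0,0.02,0,0.001,-0.007],[0,0.05,0,0.001,-0.007],[0,0.08,0,0.001,-0.007],[0,0.11,0,0.001,-0.007],[0,0.13,0,0.001,-0.007],[0,0.14,0,0.001,-0.007],[0,0.146,0,0.001,-0.007],[0,0.146,0,0.001,-0.007],[0,0.146,0,0.001,-0.007]]' 30
python3 - <<'E'
from h import *
cv2.imwrite("pics/w7.png",env.get_image("wrist")[:,:,::-1])
s=env.observe();print(s['position'],s['ft_force'])
E
```

```text
time_s: 21.55
position: [0.5476, -0.3073, 0.0236]
tool_rot: [[0.002, -1.0, -0.027], [-0.001, -0.027, 1.0], [-1.0, -0.002, -0.001]]
ft_force: [-0.2, -0.2, 0.6]
grip_width: 0.0425
[ 0.54755251 -0.30735977  0.02361565] [ 0.19789746 -0.78776897 -0.30797125]
```

View pics/w7.png

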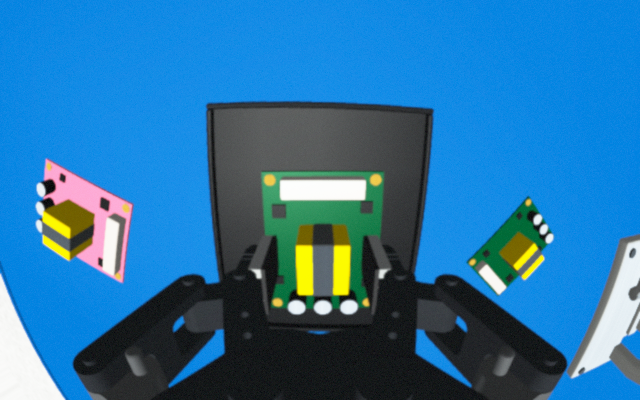

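```bash

python3 -m jog '[[-0.3,0,0,0,0],[-0.6,0,0,0,0],[-0.9,0,0,0,0],[-0.9,0,0,0,0],[-0.9,0,0,0,0],[-0.9,0,0,0,0]]' 35
python3 -m jog '[[-0.9,-0.005,0,0,0],[-0.9,-0.02,0,0,0],[-0.9,-0.05,0,0,0],[-0.9,-0.09,0,0,0],[-0.9,-0.12,0,0,0],[-0.9,-0.13,0,0,0],[-0.9,-0.13,0,0,0]]'
python3 - <<'E'
from h import *
m=env.camera_model("wrist");cv2.imwrite("pics/w8.png",env.get_image("wrist")[:,:,::-1])
s=env.observe();print(s['position'],s['tool_rot'].round(4),s['ft_force'])
im=cv2.imread("pics/w8.png");cv2.imwrite("pics/w8z.png",cv2.resize(im[140:330,230:410],None,fx=3.2,fy=3.1,interpolation=cv2.INTER_CUBIC))
E
```

```text
time_s: 22.2
position: [0.5474, -0.3073, 0.0233]
tool_rot: [[0.001, -1.0, -0.027], [-0.001, -0.027, 1.0], [-1.0, -0.001, -0.001]]
ft_force: [-0.5, 0.0, 5.6]
grip_width: 0.0236
time_s: 22.9
position: [0.5472, -0.3071, 0.1532]
tool_rot: [[0.001, -1.0, -0.027], [-0.001, -0.027, 1.0], [-1.0, -0.001, -0.001]]
ft_force: [0.2, 0.6, -1.2]
grip_width: 0.0234
[ 0.54674946 -0.3067541   0.15159284] [[-8.000e-04 -9.996e-01 -2.720e-02]
 [ 7.000e-04 -2.720e-02  9.996e-01]
 [-1.000e+00  8.000e-04  7.000e-04]] [-0.07570356  0.54148182 -1.94877974]
```

View pics/w8z.png

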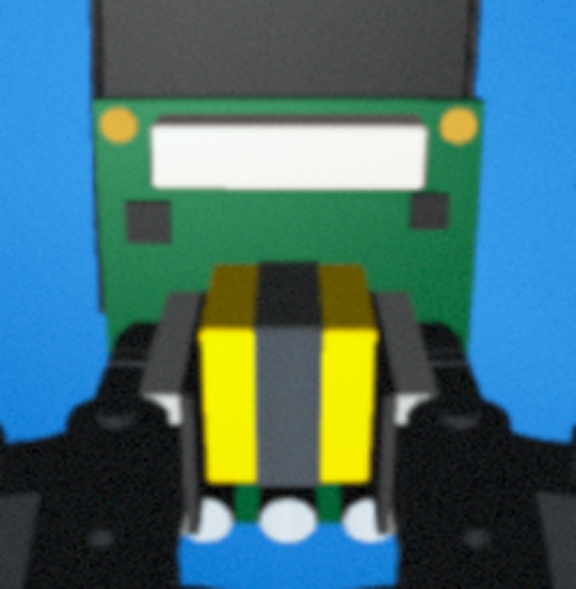

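```bash

python3 -m jog '[[-0.9,0,0.001,0.01,0],[-0.9,0,0.003,0.03,-0.01],[-0.9,0,0.006,0.06,-0.02],[-0.9,0,0.01,0.095,-0.03],[-0.9,0.003,0.014,0.13,-0.04],[-0.9,0.006,0.018,0.165,-0.048],[-0.9,0.01,0.022,0.2,-0.048],[-0.9,0.012,0.026,0.23,-0.048],[-0.9,0.012,0.029,0.255,-0.048],[-0.9,0.012,0.03,0.27,-0.048],[-0.9,0.012,0.03,0.273,-0.048],[-0.9,0.012,0.03,0.273,-0.048],[-0.9,0.012,0.03,0.273,-0.048],[-0.9,0.012,0.03,0.273,-0.048]]'
python3 - <<'E'
from h import *
m=env.camera_model("wrist");cv2.imwrite("pics/w9.png",env.get_image("wrist")[:,:,::-1])
s=env.observe();print(s['position'],s['tool_rot'].round(4),s['ft_force'],s['grip_width'])
np.savez("w9.npz",o=m['origin'],R=m['orientation'],p=s['position'],T=s['tool_rot'])
cv2.imwrite("pics/top9.png",env.get_image("top")[:,:,::-1])
E
```

```text
time_s: 24.35
position: [0.5098, -0.0358, 0.1403]
tool_rot: [[-0.0, -0.997, -0.074], [-0.0, -0.074, 0.997], [-1.0, 0.0, -0.0]]
ft_force: [-0.1, -1.1, -1.3]
grip_width: 0.0233
[ 0.50978127 -0.03573952  0.14032299] [[ 0.     -0.9973 -0.0739]
 [-0.     -0.0739  0.9973]
 [-1.     -0.     -0.    ]] [ 0.11762357 -0.19407467 -1.13801349] 0.023027707113176532
```

View pics/w9.png

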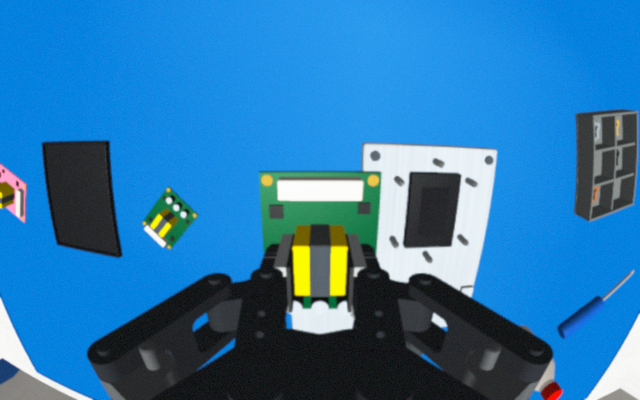

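```bash
python3 - <<'E'
import cv2
im=cv2.imread("pics/w9.png")
cv2.imwrite("pics/w9z.png",cv2.resize(im[140:275,360:505],None,fx=5,fy=4.4,interpolation=cv2.INTER_CUBIC))
cv2.imwrite("pics/w9b.png",cv2.resize(im[160:310,250:390],None,fx=5,fy=4,interpolation=cv2.INTER_CUBIC))
E
```

```text
(no output)
```

View pics/w9z.png

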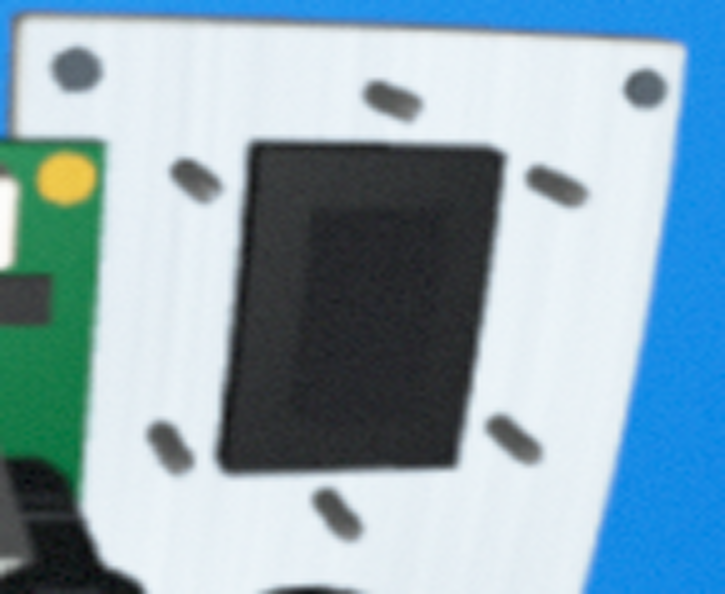

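View pics/w9b.png

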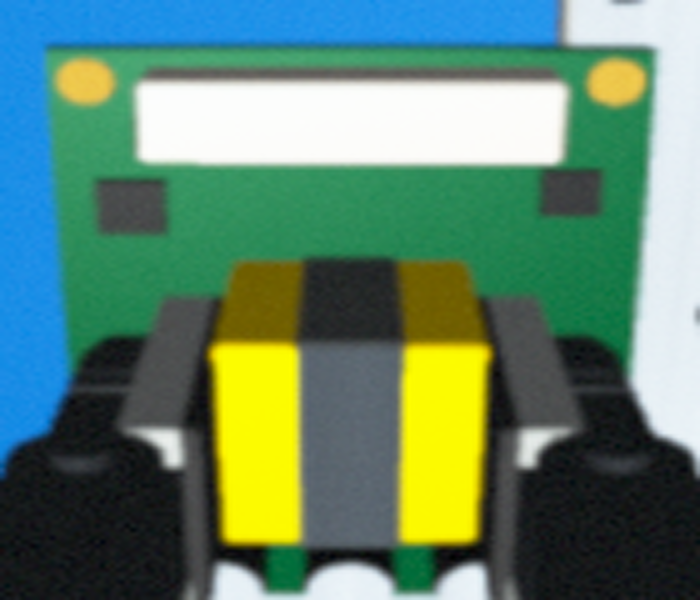

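```bash
python3 - <<'E'
from h import *
d=np.load("w9.npz"); m=env.camera_model("wrist"); m=dict(m,origin=d['o'],orientation=d['R']); p=d['p'];T=d['T']
posts=[(392,101),(195,181),(556,187),(170,447),(514,439),(337,514)]
P=np.array([onz(fray(m,359.6+u/5,139.6+v/4.4),.022) for u,v in posts])
yaw=np.radians(4.3)
print("tops/posts world",P[:,:2].round(4).tolist())
nx=(P[0]+P[5])/2; ny=P[1:5].mean(0); print("mid x-posts",nx[:2].round(4),"mid side posts",ny[:2].round(4))
d1=P[5]-P[0]; d2=P[2]-P[1]; d3=P[4]-P[3];d4=P[3]-P[1];d5=P[4]-P[2]
for q,e in [(d1,0),(d4,0),(d5,0),(d2,90),(d3,90)]: print(np.linalg.norm(q).round(4),np.degrees(np.arctan2(q[1],q[0]))-e)
# black support z=.02 corners
S=np.array([onz(fray(m,359.6+u/5,139.6+v/4.4),.020) for u,v in [(250,143),(504,150),(458,466),(219,470)]]); print("support",S[:,:2].round(4).tolist(),S.mean(0))
C=np.array([onz(fray(m,359.6+u/5,139.6+v/4.4),.012) for u,v in [(15,14),(686,42)]]); print("front corners",C.round(4),np.degrees(np.arctan2(*(C[1]-C[0])[[1,0]]))-90)
B=np.array([onz(fray(m,249.6+u/5,159.6+v/4),p[2]-.0179) for u,v in [(48,46),(656,48),(70,360),(632,360)]])
L=(B-p)@T
print("board pts in tool (x,y,z)",L.round(4)); e=B[1]-B[0];print("front edge len",np.linalg.norm(e),"ang",np.degrees(np.arctan2(e[1],e[0]))-90, "edges", [np.degrees(np.arctan2(*(B[j]-B[i])[[1,0]])) for i,j in [(0,2),(1,3)]])
print("tool ang",np.degrees(np.arctan2(T[1,2],T[0,2]))-90)
E
```

```text
tops/posts world [[0.4745, 0.0632], [0.4933, 0.0301], [0.4887, 0.0986], [0.5485, 0.034], [0.5441, 0.1026], [0.5627, 0.0694]]
mid x-posts [0.5186 0.0663] mid side posts [0.5186 0.0663]
0.0883 3.9972430562622487
0.0553 4.027980626463787
0.0555 4.048553354847252
0.0687 3.8655234002006438
0.0687 3.6792699460322495
support [[0.4855, 0.0393], [0.4825, 0.0875], [0.5516, 0.0931], [0.5541, 0.0448]] [0.51841404 0.06617209 0.02      ]
front corners [[ 0.4655 -0.0023  0.012 ]
 [ 0.4566  0.1273  0.012 ]] 3.8891732753873356
board pts in tool (x,y,z) [[ 0.0179  0.04   -0.0289]
 [ 0.0179  0.0398  0.0306]
 [ 0.0179 -0.0023 -0.0291]
 [ 0.0179 -0.0023  0.0306]]
front edge len 0.05956057081906884 ang 3.988341496727429 edges [np.float64(3.9747262764335387), np.float64(4.215165878843784)]
tool ang 4.240612084941063
```

```bash

python3 -m jog '[[-0.9,0,-0.002,0.01,0],[-0.9,0,-0.005,0.03,0],[-0.9,0,-0.009,0.055,0],[-0.9,0.01,-0.013,0.08,0],[-0.9,0.025,-0.016,0.095,0.001],[-0.9,0.04,-0.0166,0.1007,0.002],[-0.9,0.055,-0.0166,0.1007,0.002],[-0.9,0.06,-0.0166,0.1007,0.002],[-0.9,0.06,-0.0166,0.1007,0.002],[-0.9,0.06,-0.0166,0.1007,0.002]]'
python3 - <<'E'
from h import *
m=env.camera_model("wrist");cv2.imwrite("pics/w10.png",env.get_image("wrist")[:,:,::-1])
s=env.observe();print(s['position'],s['tool_rot'].round(4),s['ft_force'],s['grip_width'])
np.savez("w10.npz",o=m['origin'],R=m['orientation'],p=s['position'],T=s['tool_rot'])
im=cv2.imread("pics/w10.png");cv2.imwrite("pics/w10z.png",cv2.resize(im[130:280,230:410],None,fx=4.4,fy=4,interpolation=cv2.INTER_CUBIC))
im=env.get_image('scene')[:,:,::-1]; cv2.imwrite('pics/scene10z.png',cv2.resize(im[120:260,280:400],None,fx=4.2,fy=4.2,interpolation=cv2.INTER_CUBIC))
E
```

```text
time_s: 25.45
position: [0.519, 0.0667, 0.081]
tool_rot: [[0.001, -0.997, -0.073], [-0.0, -0.073, 0.997], [-1.0, -0.001, -0.0]]
ft_force: [0.4, 0.5, -1.5]
grip_width: 0.0237
[0.51902263 0.06667081 0.08113034] [[ 1.300e-03 -9.973e-01 -7.290e-02]
 [-1.000e-04 -7.290e-02  9.973e-01]
 [-1.000e+00 -1.300e-03 -2.000e-04]] [-0.33413385  0.18909016 -1.11288684] 0.023022969504517397
```

View pics/w10z.png

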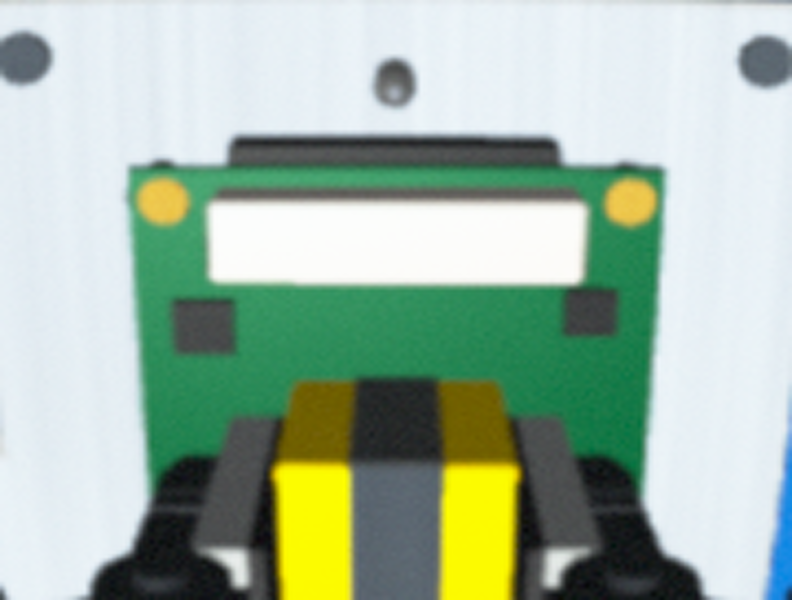

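View pics/scene10z.png

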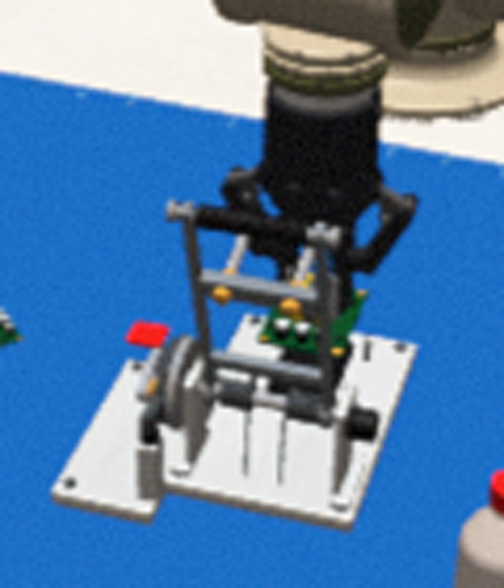

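```bash
python3 - <<'E'
from h import *
d=np.load("w10.npz"); m=env.camera_model("wrist"); m=dict(m,origin=d['o'],orientation=d['R']); p=d['p'];T=d['T']
X=lambda u,v,z:(onz(fray(m,229.6+u/4.4,129.6+v/4),z)-p)@T
print("post",X(395,80,.022).round(4),"holes",X(22,58,.012).round(4),X(765,62,.012).round(4))
print("support front corners",X(232,140,.02).round(4),X(558,140,.02).round(4))
z=p[2]-.0179
for q in [(130,167),(664,168),(150,480),(646,480)]: print("board",X(*q,z).round(4))
E
```

```text
post [0.0591 0.045  0.0006] holes [ 0.0691  0.0481 -0.055 ] [0.0691 0.0474 0.0558]
support front corners [ 0.0611  0.0354 -0.0225] [0.0611 0.0354 0.0238]
board [ 0.0179  0.04   -0.0288]
board [0.0178 0.0399 0.0306]
board [ 0.0179 -0.0022 -0.0289]
board [ 0.0179 -0.0022  0.0309]
```

```bash

python3 -m jog '[[-0.9,0.006,0.0003,-0.0003,0.002],[-0.9,0.014,0.0003,-0.0003,0.002],[-0.9,0.021,0.0003,-0.0003,0.002],[-0.9,0.026,0.0003,-0.0003,0.002],[-0.9,0.026,0.0003,-0.0003,0.002]]'
python3 -m jog '[[-0.9,0.003,0,0,0],[-0.9,0.006,0,0,0],[-0.9,0.006,0,0,0]]'
```

```text
time_s: 26.05
position: [0.5179, 0.0665, 0.0535]
tool_rot: [[-0.002, -0.997, -0.071], [0.0, -0.071, 0.997], [-1.0, 0.002, 0.0]]
ft_force: [-0.5, 0.9, -1.1]
grip_width: 0.0234
time_s: 26.35
position: [0.5182, 0.0664, 0.0482]
tool_rot: [[-0.0, -0.997, -0.071], [0.0, -0.071, 0.997], [-1.0, 0.0, 0.0]]
ft_force: [0.5, -0.2, -1.6]
grip_width: 0.0235
```

```bash

python3 -m jog '[[-0.9,0.002,0,0,0],[-0.9,0.004,0,0,0],[-0.9,0.006,0,0,0],[-0.9,0.006,0,0,0]]'
python3 -m jog '[[-0.9,0.001,0,0,0],[-0.9,0.0015,0,0,0],[-0.9,0.0015,0,0,0]]'
```

```text
time_s: 26.75
position: [0.5182, 0.0664, 0.0421]
tool_rot: [[-0.0, -0.997, -0.071], [0.0, -0.071, 0.997], [-1.0, 0.0, 0.0]]
ft_force: [0.2, -0.8, -0.4]
grip_width: 0.0232
time_s: 27.05
position: [0.5183, 0.0664, 0.0409]
tool_rot: [[-0.0, -0.997, -0.071], [-0.0, -0.071, 0.997], [-1.0, 0.0, -0.0]]
ft_force: [0.0, -0.7, -0.9]
grip_width: 0.0232
```

```bash
python3 - <<'E'
from h import *
cv2.imwrite("pics/w11.png",env.get_image("wrist")[:,:,::-1])
im=cv2.imread("pics/w11.png");cv2.imwrite("pics/w11z.png",cv2.resize(im[130:280,230:410],None,fx=4.4,fy=4,interpolation=cv2.INTER_CUBIC))
E
```

```text
(no output)
```

View pics/w11z.png

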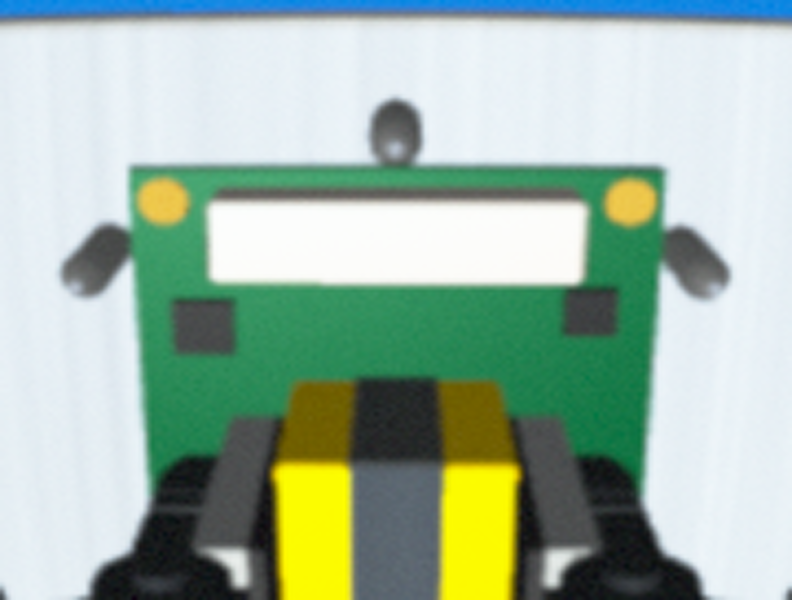

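Three posts are visible standing clear around the board, which sits between them. I'll lower the last bit.

```bash

python3 -m jog '[[-0.9,0.0005,0,0,0],[-0.9,0.001,0,0,0],[-0.9,0.001,0,0,0]]'
python3 -m jog '[[-0.9,0.0005,0,0,0],[-0.9,0.0007,0,0,0],[-0.9,0.0007,0,0,0]]'
```

```text
time_s: 27.4
position: [0.5184, 0.0664, 0.0403]
tool_rot: [[0.0, -0.997, -0.071], [-0.0, -0.071, 0.997], [-1.0, -0.0, -0.0]]
ft_force: [-1.0, 0.7, 3.9]
grip_width: 0.0232
time_s: 27.7
position: [0.5184, 0.0664, 0.0403]
tool_rot: [[0.001, -0.997, -0.071], [-0.0, -0.071, 0.997], [-1.0, -0.001, -0.0]]
ft_force: [-3.8, 0.9, 12.8]
grip_width: 0.0234
```

```bash

python3 -m jog '[[-0.9,-0.0011,0,0,0],[-0.7,-0.0011,0,0,0],[-0.4,-0.0011,0,0,0],[-0.1,-0.0011,0,0,0],[-0.05,-0.0011,0,0,0],[-0.05,-0.0011,0,0,0]]'
python3 -m jog '[[-0.05,-0.005,0,0,0],[-0.05,-0.02,0,0,0],[-0.05,-0.05,0,0,0],[-0.05,-0.09,0,0,0],[-0.05,-0.11,0,0,0],[-0.05,-0.11,0,0,0]]'
python3 - <<'E'
from h import *
m=env.camera_model("wrist");cv2.imwrite("pics/w12.png",env.get_image("wrist")[:,:,::-1])
s=env.observe();print(s['position'],s['ft_force'])
np.savez("w12.npz",o=m['origin'],R=m['orientation'],p=s['position'],T=s['tool_rot'])
im=cv2.imread("pics/w12.png");cv2.imwrite("pics/w12z.png",cv2.resize(im[130:310,200:440],None,fx=3.3,fy=3.3,interpolation=cv2.INTER_CUBIC))
E
```

```text
time_s: 28.3
position: [0.5184, 0.0665, 0.0403]
tool_rot: [[-0.0, -0.997, -0.071], [0.0, -0.071, 0.997], [-1.0, 0.0, 0.0]]
ft_force: [0.2, -1.0, 0.2]
grip_width: 0.0402
time_s: 28.9
position: [0.5195, 0.0664, 0.1534]
tool_rot: [[0.006, -0.997, -0.071], [-0.001, -0.071, 0.997], [-1.0, -0.006, -0.001]]
ft_force: [0.2, 0.5, -0.5]
grip_width: 0.0407
[0.51866839 0.06644604 0.15146843] [ 0.08526304 -0.10525986 -0.33747307]
```

View pics/w12z.png

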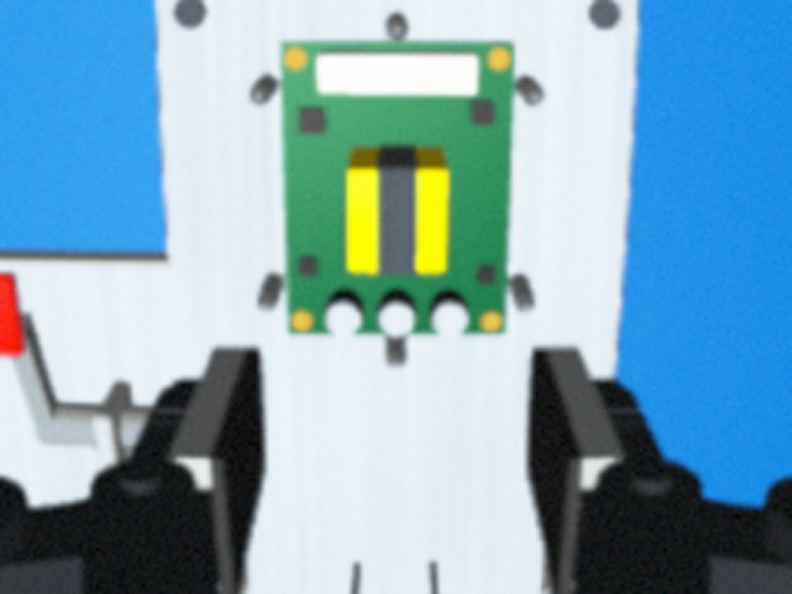

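```bash
python3 - <<'E'
from h import *
d=np.load("w12.npz"); m=env.camera_model("wrist"); m=dict(m,origin=d['o'],orientation=d['R'])
im=cv2.imread("pics/w12.png");h=cv2.cvtColor(im,cv2.COLOR_BGR2HSV)
r=(((h[...,0]<8)|(h[...,0]>172))&(h[...,1]>150)).astype(np.uint8)
n,l,st,c=cv2.connectedComponentsWithStats(r)
for i in range(1,n):
    if st[i,4]>30: print(st[i],c[i],onz(fray(m,*c[i]),.043))
print(env.observe()['tool_rot'].round(4),env.observe()['position'])
cv2.imwrite("pics/w12c.png",cv2.resize(im[180:300,120:320],None,fx=4,fy=4))
E
```

```text
[179 213  28  24 594] [192.61279461 224.47979798] [ 0.5537249  -0.04281489  0.043     ]
[[ 2.700e-03 -9.975e-01 -7.120e-02]
 [-3.000e-04 -7.120e-02  9.975e-01]
 [-1.000e+00 -2.700e-03 -5.000e-04]] [0.51866839 0.06644604 0.15146843]
```

View pics/w12c.png

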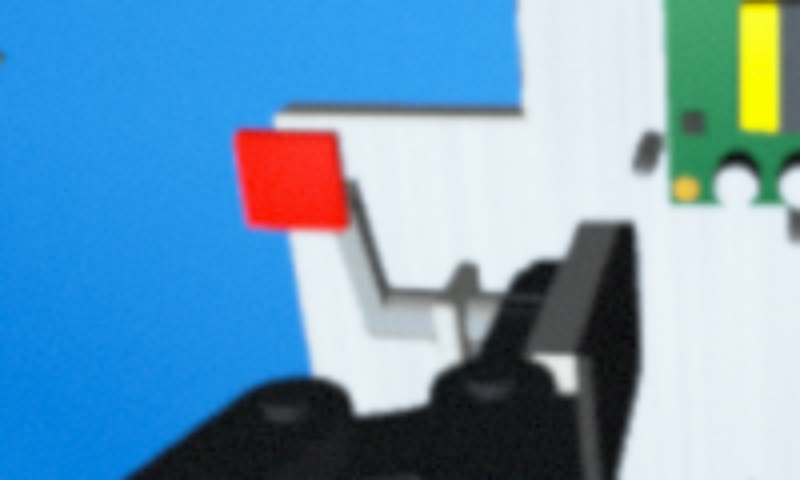

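```bash

python3 -m jog '[[-1,0,-0.003,-0.012,0],[-1,0,-0.008,-0.035,0],[-1,0,-0.014,-0.06,0],[-1,0,-0.02,-0.085,0],[-1,0,-0.025,-0.105,0],[-1,0.01,-0.0276,-0.1157,0],[-1,0.03,-0.0276,-0.1157,0],[-1,0.055,-0.0276,-0.1157,0],[-1,0.075,-0.0276,-0.1157,0],[-1,0.0825,-0.0276,-0.1157,0],[-1,0.0825,-0.0276,-0.1157,0],[-1,0.0825,-0.0276,-0.1157,0]]'
python3 - <<'E'
from h import *
cv2.imwrite("pics/w13.png",env.get_image("wrist")[:,:,::-1])
im=env.get_image('scene')[:,:,::-1]; cv2.imwrite('pics/scene13z.png',cv2.resize(im[110:250,270:390],None,fx=4.2,fy=4.2,interpolation=cv2.INTER_CUBIC))
E
```

```text
time_s: 30.15
position: [0.5543, -0.0471, 0.0681]
tool_rot: [[0.0, -0.997, -0.071], [-0.0, -0.071, 0.997], [-1.0, -0.0, -0.0]]
ft_force: [-0.5, -0.1, 0.3]
grip_width: -0.0001
```

View pics/w13.png

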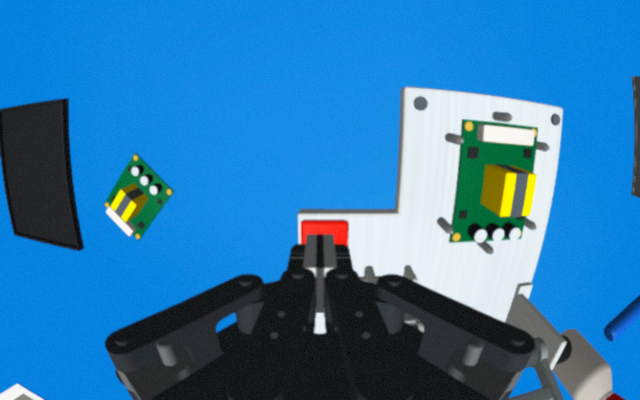

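View pics/scene13z.png

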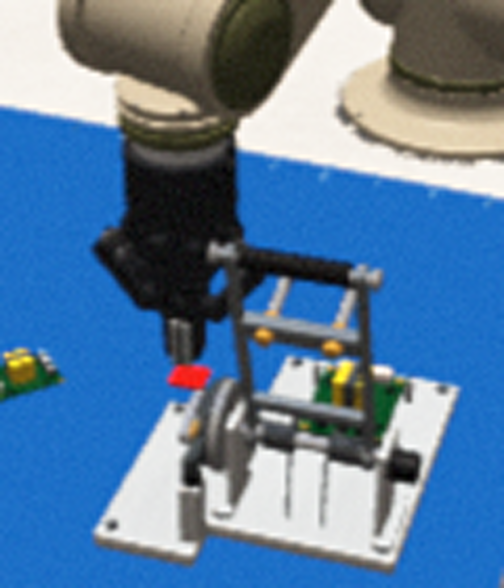

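```bash
python3 - <<'E'
from h import *
m=env.camera_model("wrist")
for z in (.1,.12,.14,.16): print(z,onz(fray(m,530,345),z).round(3),onz(fray(m,108,345),z).round(3))
E
python3 -m jog '[[-1,0.005,0,0,0],[-1,0.009,0,0,0],[-1,0.009,0,0,0]]'
```

```text
0.1 [0.587 0.068 0.1  ] [ 0.604 -0.156  0.1  ]
0.12 [0.566 0.043 0.12 ] [ 0.579 -0.135  0.12 ]
0.14 [0.545 0.019 0.14 ] [ 0.555 -0.113  0.14 ]
0.16 [ 0.524 -0.005  0.16 ] [ 0.53  -0.092  0.16 ]
time_s: 30.55
position: [0.5538, -0.0469, 0.0583]
tool_rot: [[-0.001, -0.997, -0.071], [0.0, -0.071, 0.997], [-1.0, 0.001, 0.0]]
ft_force: [-0.0, -0.2, 0.2]
grip_width: -0.0002
```

```bash
python3 -m jog '[[-1,-0.005,0,0,-0.1],[-1,-0.005,0,0,-0.22],[-1,-0.005,0,0,-0.35],[-1,-0.005,0,0,-0.48],[-1,-0.005,0,0,-0.6],[-1,-0.005,0,0,-0.68],[-1,-0.005,0,0,-0.7],[-1,-0.005,0,0,-0.7]]'
python3 -m jog '[[-1,0.003,0,0,0],[-1,0.005,0,0,0],[-1,0.006,0,0,0]]'
python3 -c "
from rig import env
s=env.observe();print(s['q'].round(1),s['position'],s['ft_force'],s['tool_rot'].round(3))"
```

```text
time_s: 31.35
position: [0.5541, -0.047, 0.0638]
tool_rot: [[0.0, -0.718, -0.696], [0.0, -0.696, 0.718], [-1.0, -0.0, 0.0]]
ft_force: [0.6, 0.9, 0.2]
grip_width: -0.0002
time_s: 31.65
position: [0.554, -0.047, 0.0575]
tool_rot: [[-0.001, -0.718, -0.697], [0.0, -0.697, 0.718], [-1.0, 0.0, 0.0]]
ft_force: [-0.5, -0.1, -0.5]
grip_width: -0.0004
[ -17.    34.1   88.     0.    57.9 -151.2] [ 0.55396943 -0.04697137  0.05746165] [-0.52537282 -0.10567044 -0.50075138] [[-0.001 -0.718 -0.697]
 [ 0.    -0.697  0.718]
 [-1.     0.     0.   ]]
```

```bash
python3 -m jog '[[-1,0.001,0,0,0],[-1,0.002,0,0,0],[-1,0.002,0,0,0]]' | grep -E "pos|force"
python3 -m jog '[[-1,0.001,0,0,0],[-1,0.0015,0,0,0]]'| grep -E "pos|force"
```

```text
position: [0.5541, -0.0471, 0.0562]
ft_force: [-0.6, 1.1, 3.9]
position: [0.5541, -0.0472, 0.0552]
ft_force: [-4.3, -1.1, 11.5]
```

```bash
python3 -m jog '[[-1,0,0,0,0]]' | grep -E "pos|force"; python3 -c "
from h import *
im=env.get_image('scene')[:,:,::-1]; cv2.imwrite('pics/scene14z.png',cv2.resize(im[110:250,270:390],None,fx=4.2,fy=4.2,interpolation=cv2.INTER_CUBIC))
cv2.imwrite('pics/w14.png',env.get_image('wrist')[:,:,::-1])
print(env.observe()['ft_force'])"
```

```text
position: [0.5539, -0.0472, 0.0552]
ft_force: [-3.8, -0.5, 8.8]
[-5.13291673 -0.91434332  8.7059645 ]
```

View pics/scene14z.png

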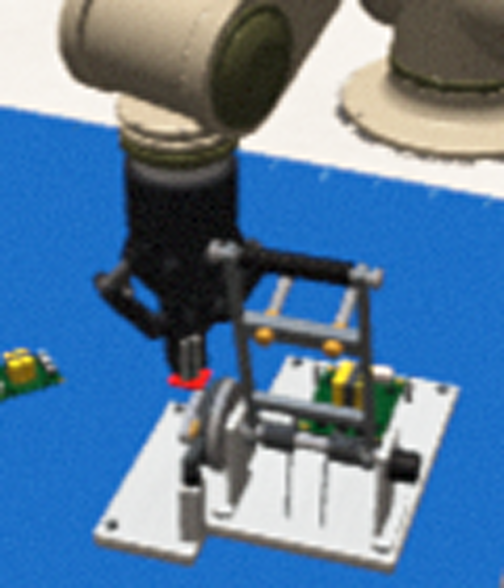

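View pics/w14.png

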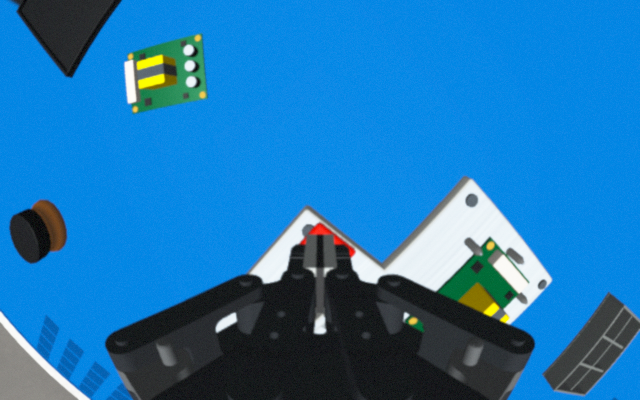

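```bash
for i in 1; do python3 -m jog '[[-1,0.0005,0,0,0],[-1,0.001,0,0,0],[-1,0.001,0,0,0]]' | grep -E "pos|force"; done
python3 -m jog '[[-1,0,0,0,0]]' | grep -E "pos|force"
```

```text
position: [0.5536, -0.0472, 0.0542]
ft_force: [-6.1, -0.8, 10.0]
position: [0.5536, -0.0472, 0.0541]
ft_force: [-5.3, -0.4, 9.8]
```

```bash
python3 -m jog '[[-1,0.0005,0,0,0],[-1,0.001,0,0,0],[-1,0.001,0,0,0]]' | grep -E "pos|force"
python3 -m jog '[[-1,0.0005,0,0,0],[-1,0.001,0,0,0],[-1,0.001,0,0,0]]' | grep -E "pos|force"; python3 -c "
from h import *
im=env.get_image('scene')[:,:,::-1]; cv2.imwrite('pics/scene15z.png',cv2.resize(im[110:250,270:390],None,fx=4.2,fy=4.2,interpolation=cv2.INTER_CUBIC))
o=cv2.imread('pics/scene14z.png'); a=cv2.imread('pics/scene15z.png'); print(cv2.absdiff(o,a)[:,200:].mean())"
```

```text
position: [0.5543, -0.047, 0.0523]
ft_force: [2.0, -0.8, 3.2]
position: [0.5542, -0.0471, 0.0514]
ft_force: [-0.5, -1.2, 4.6]
12.912927780761427
```

```bash
python3 -m jog '[[-1,-0.012,0,0,0],[-1,-0.03,0.015,-0.015,0],[-1,-0.05,0.04,-0.04,0],[-1,-0.06,0.065,-0.065,0],[-1,-0.06,0.08,-0.08,0],[-1,-0.06,0.085,-0.085,0]]' | grep -E "pos|force"; python3 -c "
from h import *
im=env.get_image('scene')[:,:,::-1]; cv2.imwrite('pics/scene16z.png',cv2.resize(im[110:250,250:390],None,fx=4,fy=4,interpolation=cv2.INTER_CUBIC))"
```

```text
position: [0.5522, -0.1691, 0.1119]
ft_force: [-0.4, -0.1, 0.7]
```

View pics/scene16z.png

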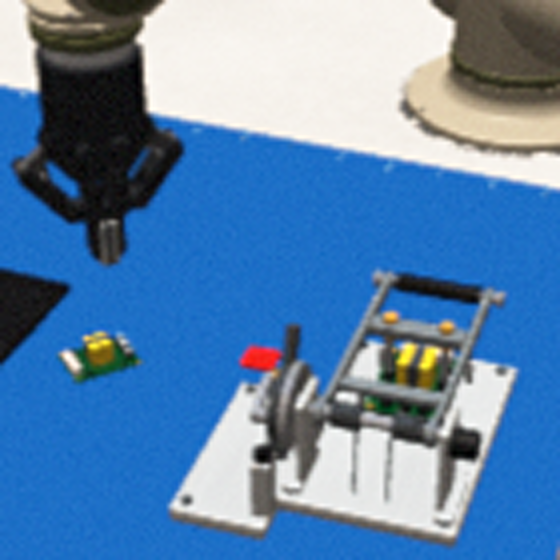

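View pics/scene15z.png

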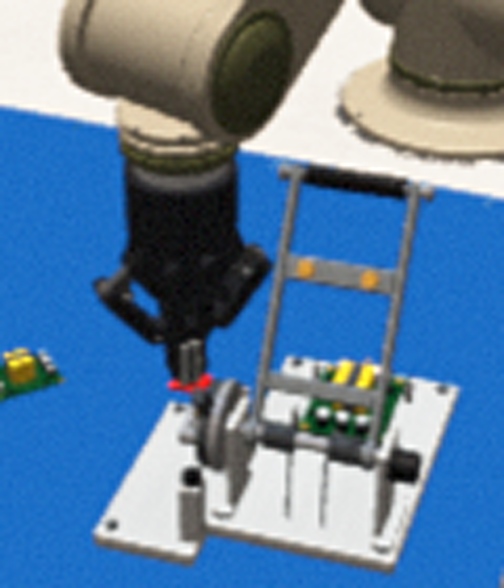

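The arm has come down. I'll let it settle and check that it is clamping the board, with the robot clear.

```bash
python3 -m jog '[[-1,-0.05,0,0,0],[-1,-0.08,0,0,0],[-1,-0.08,0,0,0],[-1,-0.08,0,0,0],[-1,-0.08,0,0,0],[-1,-0.08,0,0,0],[-1,-0.08,0,0,0],[-1,-0.08,0,0,0],[-1,-0.08,0,0,0],[-1,-0.08,0,0,0]]' | grep -E "time|pos|force"; python3 -c "
from h import *
im=env.get_image('scene')[:,:,::-1]; cv2.imwrite('pics/scene17.png',im); cv2.imwrite('pics/scene17z.png',cv2.resize(im[160:250,280:400],None,fx=6,fy=6,interpolation=cv2.INTER_CUBIC))
t=env.get_image('top')[:,:,::-1]; cv2.imwrite('pics/top17.png',t);cv2.imwrite('pics/top17z.png',cv2.resize(t[160:280,240:345],None,fx=5,fy=5,interpolation=cv2.INTER_CUBIC))"
```

```text
time_s: 35.05
position: [0.5524, -0.1672, 0.1912]
ft_force: [-0.0, 0.6, -0.0]
```

View pics/scene17z.png

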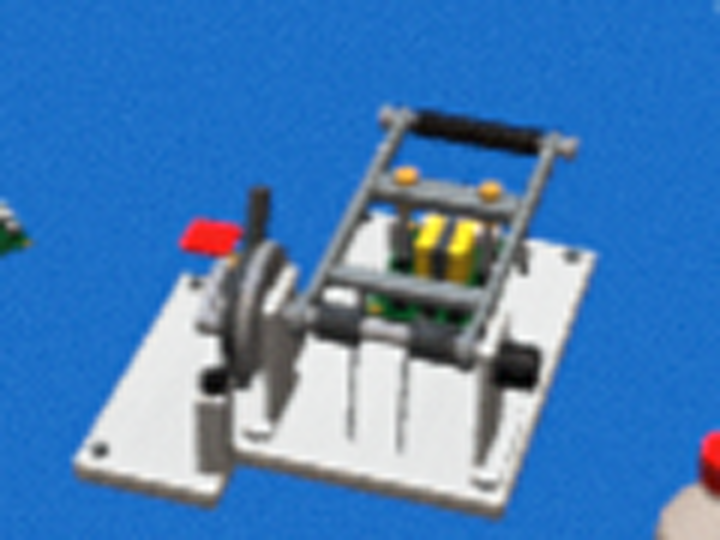

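View pics/top17z.png

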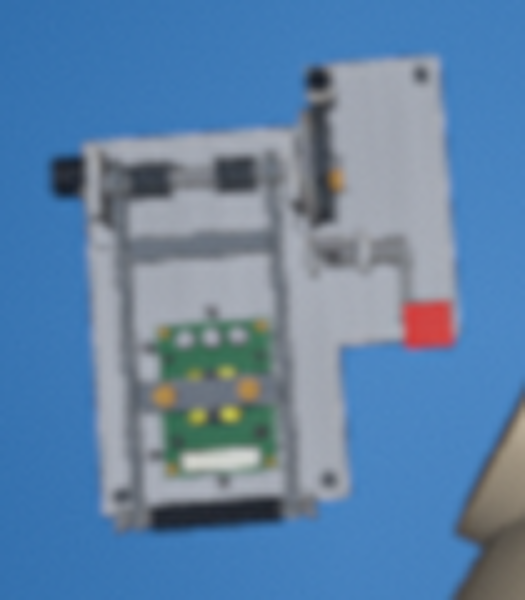

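View pics/top17.png

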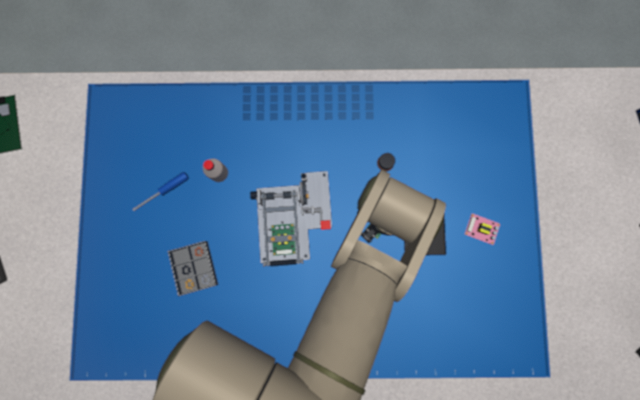

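```bash
python3 -c "
from rig import env
print(env.close_job())"
```

```text
the job is handed in; nothing more can be done
None
```

The job is done and handed in at about 35 s of the 72 s allowed; it reported no verdict.

- **Arm back:** I swung the arm by its handle until I felt the rubber stop, about 5 N above the spring. I then eased it back until the handle force fell to about zero and let go. It stayed back on its catch until I pressed the pad.
- **Board:** I gripped it by its block and lowered it between the posts. The fingers ended at the height expected for a seated board. I commanded 0.7 mm too far at the end, which pressed it down briefly with about 13 N before I let go. The wrist picture then showed it between all six posts.
- **Pad:** I pressed it in small steps. The highest reading was 11.5 N, and the catch let go about 5 mm down.
- **Last checks:** The pictures show the arm down, with its pins over the board and the handle slightly higher than with the nest empty, as it should be. The red pad is back at rest. The parts bin, bottle, jar and screwdriver look where they were, and the gripper is clear with a wrist force of about 0.6 N.

**Checks that disagreed:**
- The stop gave two faint signs, at about 8 N, before it was unmistakable. My first back-off of about 9 mm did not unload the handle, so I went to the stop a second time.
- On the second back-off the handle unloaded over more travel than the stated 8 mm. Flex in the grip probably explains this; I did not measure it.

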